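Stand the remote and the glasses case in the living-room organiser

ROBOT

A 6-joint arm with a two-finger parallel gripper is mounted at the origin on the work surface. World frame = base frame: x ahead of the robot, y to its left, z up, the work surface at z = 0. Lengths are in mm, angles in rad, forces in N, time in s.
With the tool pointing down it reaches from about 275 to 750 mm from the base axis. Payload 10.2 kg.
Tool frame: the origin (TCP) lies between the finger pads; the fingertips stand 25 mm ahead of it and the grasp point (between the pads) lies 6 mm ahead of it; z points along the fingers, y is the line along which they close (so a half turn about z gives the same grasp; the last joint's range is limited). The gripper opens to 85 mm and grips with 20 to 120 N. Pads are 22 mm wide; open, the fingers measure 114 mm over their backs; the gripper's body (76 mm by 85 mm) begins 54 mm behind the grasp point. The pads swing forward as they close: fully open they stand 13 mm farther back than shut.
Start: joints at [1.01, 0.313, 1.498, -0, 1.331, -0.223], TCP at [174.004, 495.332, 256.294] pointing down, gripper open.
Joint ranges: [-2.94, 2.94], [-0.97, 2.17], [0.19, 2.56], [-1.23, 4.37], [0.02, 3.11], [-2.88, 2.88]. Speed limits (rad/s): [2.39, 2.39, 3.01, 3.14, 3.14, 3.14].

INTERFACE

Orientations are given as a unit quaternion [w, x, y, z].
In Python, from rig import ctrl, eyes, finish_job gives the robot as it stands.
- The arm moves only by the tool step_arm, never from a script. Its argument "increments" is a list of rows, each an object of numbers: "dx", "dy", "dz": the shift along the tool's x, y, z in units of 25 mm (1.0 is 25 mm); "wx", "wy", "wz": the turn, a rotation vector about the tool's x, y, z in units of 6 degrees (1.0 is 6 degrees). A call has 1 to 5 rows; each row shifts and turns the commanded pose from where the row before left it, along the tool's axes as they then stand; what a row does not reach is not made up. A row lasts 1/10 s, in which the tool goes at most 50 mm and 8.59 degrees, less where a joint would pass 70% of its speed; a pose out of reach is approached as far as the arm can. A call is refused whole if a number of a shift passes 1 or a number of a turn 1, either way. A call with a gripper value outside its range is refused whole. "fingers" is the finger opening in mm, from 0 to 85.4, set as the call begins (left out, the last holds). The fingers move at their own pace and stop on an object; "squeeze" is the grip in N (left out, the last holds). Time passes only in rows, so rows that do not move let the fingers close. It gives the time, the measured TCP pose, the force, the opening and the grip force at its end, in the units of the state.
- ctrl.sense(): the state, without advancing time (a new reading comes with each control period).
- eyes.capture(name): name is "scene" or "top" or "wrist"; returns a dict with "frame" (384x512x3 uint8, blue, green, red), "fx", "fy", "cx", "cy" (pixels), "k1" (the pictures are not rectified: a ray, as slopes to the right and down, at radius r is drawn at 1 + k1 r^2 times it, then the intrinsics apply), "R" (3x3) and "t" (3): a world point X has camera coordinates R X + t; the wrist camera has in their place "tool_from_camera" (4x4, takes a point from camera to tool coordinates, whose origin is the TCP and whose axes are the flange's). Camera axes: x right, y down, z forward; pixel columns grow to the right and rows downward; lengths in mm; the calibration is good to about 2 mm. A picture is of the moment at which its call begins: read the wrist's pose just before it. There is no depth.
- finish_job(): hands the job in; it is judged then, once.
Trained networks look in the newest picture that a camera, given by its name, has taken for a name from the list of things; names that differ only in an ending like _2 or _b are one class to them, and where a whole thing is asked for, a point or a joint stands for the part that bears it (a point fixed in the world has none). Each returns a list of dicts, best first, with "p" (0 to 1); they miss things now and then, are a little off and sometimes report something else, mostly with a low value. They report only what shows in the picture. A call takes as long as a camera call. They do not tell look-alikes from the thing itself.
- eyes.cut_out(camera, label): "mask" (384x512 bool, what is visible of it).
- eyes.landmark_of(camera, label): "point" ([x, y, z] in mm, in the coordinates of the camera as it stood for that picture, good to about 4 mm: a listed point, or the origin of a listed thing).
The state is a dict: "time_s": time; "joints": joint angles; "dq": joint speeds; "tau": joint torques, N m; "eef_pos": TCP position; "ee_rot": TCP orientation; "force": force on the tool from outside, world axes, zero at the start; "wrist_torque": the same for the moment, N m; "grip_width": opening from 0.0 (shut) to 1.0 (fully open); "grip_force": force on a finger pad.
Only numpy, scipy, OpenCV 4.12 (cv2) and the standard library are available. Lean on these libraries where they do the work, as an engineer would, in place of code of your own. Each camera call takes 0.05 s, during which the arm holds its last target. There are 200 camera calls.

TASK

Tidy the table: stand the remote control and the glasses case on end, upright, in the wooden organiser - the remote in the narrow opening, the glasses case in the wide one, either end up. The cork floors in the openings sit at unknown heights, so lower each thing gently until you feel it stand on its floor before letting go: do not drop it or ram it down. Leave the mug, the candle jar and the book where they are.

Things in the scene. Friction and masses are not known exactly. Their poses are not given: they have to be found in the camera images.
- remote: black TV remote control, a flat bar 180 x 46 x 24 mm (x length, y width, z thickness), grey buttons on its +z face, 0.15 kg or so; it starts lying flat on the table, buttons up, its length roughly pointing away from the robot. Origin at its geometric centre (12 mm above the table while it lies).
- glasses_case: brown leather-covered hard glasses case, closed, a rounded box 155 x 56 x 36 mm (x length, y width, z thickness), 0.12 kg or so; it starts lying flat on the table, its length roughly pointing away from the robot. Origin at its geometric centre (18 mm above the table while it lies).
- organiser: wooden organiser block, fixed to the table, 70 mm deep (x) x 230 mm wide (y) x 75 mm high, with two upright rectangular openings in its top; dark leather panels on its front. Origin at the centre of its underside, z up. The cork floor inside each opening can sit anywhere from 5 to 35 mm above the table, different in each opening and each time; its height is not reported.
- narrow_opening (a point): centre of the mouth of the narrow opening (for the remote), level with the organiser's top 75 mm above the table; axes as the organiser's; opening 30 mm in x by 52 mm in y with a 3 mm chamfer round the mouth, straight walls, 40 to 70 mm deep down to the cork. 75 mm to +y of the organiser's centre.
- wide_opening (a point): centre of the mouth of the wide opening (for the glasses case), level with the organiser's top 75 mm above the table; axes as the organiser's; opening 42 mm in x by 62 mm in y with a 3 mm chamfer round the mouth, straight walls, 40 to 70 mm deep down to the cork. 70 mm to -y of the organiser's centre.
- mug: white ceramic mug, rim radius 40 mm, 95 mm high, handle to its +y, standing; origin at the centre of its underside. Bystander.
- candle: closed amber glass candle jar, radius 36 mm, 75 mm high, standing; origin at the centre of its underside. Bystander.
- book: blue hardback book lying flat, 100 x 150 x 25 mm (x, y, z); origin at the centre of its underside. Bystander.
Things that resemble listed ones, but are neither listed nor needed, are in the scene too. Of the things like the remote, leave any that is red; of the rest the smaller one is meant.

How it is judged:
By the outcome, as a careful person would: the job done as asked, in the order asked, and still so for the second after the job is handed in, with the robot touching nothing.
It also fails if it takes over 72 s, if anything falls off the work surface, if the arm or the gripper's body presses on something with over 40 N, if the wrist force passes 120 N, or if a joint passes its speed limit or range.

## Working session

There is one attempt and no reset: what is moved stays moved. The work goes in short steps, Python scripts to look and compute and a tool call to move; the robot and the scene stay as the last step left them, time stands still between calls to the robot, and variables do not carry over. Pictures are saved under pics/ and viewed, at most 10 in all, crops included, and the job is handed in when it is done.

Besides the shell and the picture viewer there is one more tool, called after ">>>" in YAML: its name, and indented under it one key for each argument. step_arm: Moves the arm, as the interface text tells. Its arguments: {"type":"object","properties":{"increments":{"type":"array"},"fingers":{"type":"number"},"squeeze":{"type":"number"}},"required":["increments"]}

```bash
ls; mkdir -p pics; cat > h.py <<'E'
import numpy as np, cv2
from rig import ctrl, eyes, finish_job
from scipy.spatial.transform import Rotation as R
def rot(q): return R.from_quat([q[1],q[2],q[3],q[0]]).as_matrix()
def und(c,uv):
    uv=np.atleast_2d(np.float64(uv)); d=(uv-[c['cx'],c['cy']])/[c['fx'],c['fy']]
    s=d.copy()
    for _ in range(20): s=d/(1+c['k1']*(s**2).sum(1,keepdims=True))
    return np.c_[s,np.ones(len(s))]
def world(c,uv,z):
    r=und(c,uv)@c['R']; o=-c['R'].T@c['t']
    return o+r*((z-o[2])/r[:,2:])
def proj(c,X):
    p=np.atleast_2d(X)@c['R'].T+c['t']; s=p[:,:2]/p[:,2:]
    s=s*(1+c['k1']*(s**2).sum(1,keepdims=True)); return s*[c['fx'],c['fy']]+[c['cx'],c['cy']]
def w(c,p): return c['R'].T@(np.array(p)-c['t'])
E
python3 - <<'E'
from h import *
s=ctrl.sense(); print({k:np.round(v,3) for k,v in s.items()})
ims=[]
for n in ['top','scene']:
    c=eyes.capture(n); ims.append(c['frame'])
    c['R']=np.array(c['R']);c['t']=np.array(c['t'])
    print(n,np.round(-c['R'].T@c['t']))
    for l in ['remote','glasses_case','organiser','narrow_opening','wide_opening','mug','candle','book']:
        print(l,[(round(d['p'],2),np.round(w(c,d['point'])).tolist(),np.round(proj(c,w(c,d['point']))[0]).tolist()) for d in eyes.landmark_of(n,l)])
cv2.imwrite('pics/a.png',ims[0]); cv2.imwrite('pics/b.png',ims[1])
E
```

```text
pics
{'time_s': np.float64(0.0), 'joints': array([ 1.01 ,  0.313,  1.498,  0.   ,  1.331, -0.223]), 'dq': array([ 0.002, -0.001, -0.   ,  0.   , -0.001, -0.   ]), 'tau': array([-1.0000e-03, -4.1226e+01, -2.5974e+01, -0.0000e+00,  4.0000e-03,
        0.0000e+00]), 'eef_pos': array([173.891, 495.142, 255.728]), 'ee_rot': array([-0.   ,  0.168,  0.986, -0.001]), 'force': array([1.049, 0.429, 0.095]), 'wrist_torque': array([ 0.021, -0.   ,  0.037]), 'grip_force': np.float64(0.0), 'grip_width': np.float64(1.0)}
top [ 354.  -97. 1058.]
remote [(0.83, [617.0, -481.0, 12.0], [384.0, 157.0]), (0.7, [443.0, -322.0, 9.0], [333.0, 218.0]), (0.56, [343.0, -532.0, 15.0], [411.0, 252.0])]
glasses_case [(0.59, [484.0, 344.0, 12.0], [99.0, 210.0])]
organiser [(0.79, [582.0, -35.0, 0.0], [231.0, 174.0]), (0.16, [444.0, -324.0, 9.0], [334.0, 218.0])]
narrow_opening []
wide_opening [(0.93, [580.0, -104.0, 72.0], [255.0, 168.0]), (0.16, [693.0, 289.0, -1.0], [122.0, 141.0])]
mug [(0.93, [432.0, -65.0, -4.0], [242.0, 225.0])]
candle [(0.56, [691.0, 287.0, 0.0], [123.0, 141.0])]
book [(0.65, [717.0, -270.0, -2.0], [309.0, 127.0])]
scene [1190. -543.  913.]
remote [(0.92, [620.0, -478.0, 11.0], [140.0, 296.0]), (0.87, [345.0, -535.0, 18.0], [77.0, 229.0]), (0.74, [444.0, -320.0, 12.0], [166.0, 219.0])]
glasses_case [(0.84, [483.0, 339.0, 20.0], [352.0, 136.0])]
organiser [(0.89, [584.0, -32.0, -4.0], [280.0, 210.0]), (0.27, [445.0, -318.0, 13.0], [166.0, 219.0])]
narrow_opening [(0.68, [590.0, 38.0, 73.0], [303.0, 181.0])]
wide_opening [(0.9, [584.0, -108.0, 74.0], [259.0, 203.0])]
mug [(0.67, [431.0, -60.0, 0.0], [242.0, 181.0]), (0.34, [717.0, -268.0, -3.0], [236.0, 285.0])]
candle [(0.88, [693.0, 284.0, 2.0], [387.0, 185.0])]
book [(0.83, [718.0, -269.0, -4.0], [236.0, 285.0])]
```

View pics/a.png

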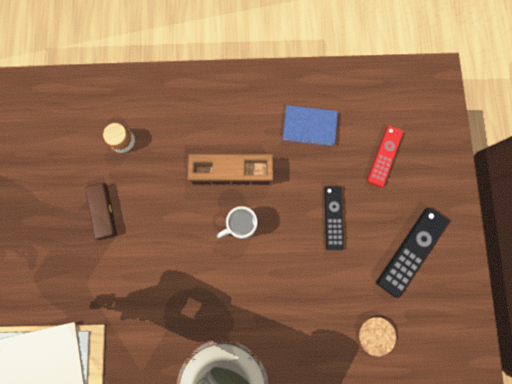

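```bash
python3 - <<'E'
import cv2,numpy as np
a=cv2.imread('pics/a.png')[120:290,300:450]; b=cv2.imread('pics/b.png')[185:335,40:220]
a=cv2.resize(a,None,fx=2.6,fy=2.6,interpolation=2); b=cv2.resize(b,None,fx=2.2,fy=2.2,interpolation=2)
o=np.zeros((450,800,3),'u1'); o[:a.shape[0],:a.shape[1]]=a; o[:b.shape[0],400:400+b.shape[1]]=b
cv2.imwrite('pics/c.png',o)
E
```

```text
(no output)
```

View pics/c.png

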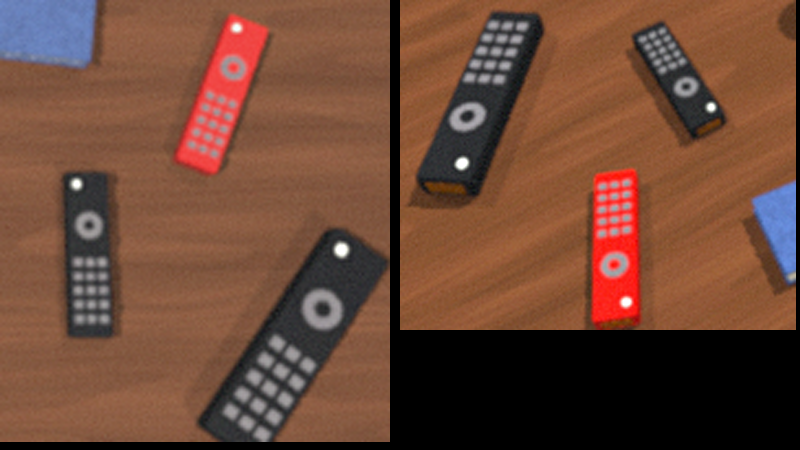

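Candidates in the top view: red remote (384,157), large black (411,252), small black (333,218). The red one is excluded and the small black one is smaller than the other black, so (333,218) is the one meant; the crop confirms this. Next I measure the poses by fitting boxes to the masks.

```bash
cat >> h.py <<'E'
from scipy.optimize import minimize
def cap(n):
    c=eyes.capture(n); c['R']=np.array(c['R']);c['t']=np.array(c['t']); return c
def box(x,y,yaw,dims,z0=0):
    L=np.array([[i,j,k] for i in(-.5,.5) for j in(-.5,.5) for k in(0,1)])*dims
    return L@R.from_euler('z',yaw).as_matrix().T+[x,y,z0]
def fit(cs,label,dims,g):
    obs=[]
    for n,c in cs.items():
        ms=[(np.hypot(*(np.argwhere(m['mask']).mean(0)[::-1]-proj(c,[g[0],g[1],dims[2]/2])[0])),m['mask']) for m in eyes.cut_out(n,label) if m['mask'].any()]
        ms=[m for m in ms if m[0]<25]
        if ms: obs.append((c,cv2.resize(min(ms,key=lambda m:m[0])[1].astype('u1'),None,fx=4,fy=4,interpolation=1)))
    def cost(p):
        t=0
        for c,m in obs:
            h=cv2.convexHull(np.float32((proj(c,box(*p,dims))+.5)*4-.5)); im=np.zeros_like(m)
            cv2.fillConvexPoly(im,np.int32(np.round(h*16)),1,shift=4)
            t+=1-(im&m).sum()/(im|m).sum()
        return t/len(obs)
    best=min((minimize(cost,[g[0],g[1],y0],method='Nelder-Mead',options=dict(initial_simplex=np.array([[g[0],g[1],y0]]*4)+np.vstack([[0,0,0],np.diag([10,10,.15])]))) for y0 in (-.15,.1)),key=lambda r:r.fun)
    return best.x,best.fun,len(obs)
E
python3 - <<'E'
from h import *
cs={n:cap(n) for n in('top','scene')}
for l,d,g in [('remote',(180,46,24),(444,-321)),('glasses_case',(155,56,36),(484,341)),('organiser',(70,230,75),(583,-34))]:
    for sub in (cs,{'top':cs['top']},{'scene':cs['scene']}):
        x,f,n=fit(sub,l,d,g); print(l,np.round(x,3),round(f,3),n)
E
```

```text
remote [ 4.46899e+02 -3.21653e+02 -2.80000e-02] 0.104 2
remote [ 4.47455e+02 -3.23005e+02 -2.80000e-02] 0.073 1
remote [ 4.43468e+02 -3.19871e+02 -3.10000e-02] 0.115 1
glasses_case [4.80129e+02 3.35834e+02 2.46000e-01] 0.124 1
glasses_case [4.80129e+02 3.35834e+02 2.46000e-01] 0.124 1Traceback (most recent call last):
  File "<stdin>", line 5, in <module>
  File "h.py", line 36, in fit
    best=min((minimize(cost,[g[0],g[1],y0],method='Nelder-Mead',options=dict(initial_simplex=np.array([[g[0],g[1],y0]]*4)+np.vstack([[0,0,0],np.diag([10,10,.15])]))) for y0 in (-.15,.1)),key=lambda r:r.fun)
  File "h.py", line 36, in <genexpr>
    best=min((minimize(cost,[g[0],g[1],y0],method='Nelder-Mead',options=dict(initial_simplex=np.array([[g[0],g[1],y0]]*4)+np.vstack([[0,0,0],np.diag([10,10,.15])]))) for y0 in (-.15,.1)),key=lambda r:r.fun)
              ~~~~~~~~^^^^^^^^^^^^^^^^^^^^^^^^^^^^^^^^^^^^^^^^^^^^^^^^^^^^^^^^^^^^^^^^^^^^^^^^^^^^^^^^^^^^^^^^^^^^^^^^^^^^^^^^^^^^^^^^^^^^^^^^^^^^^^^^^^^^^^^^^^^^^^^
    res = _minimize_neldermead(fun, x0, args, callback, bounds=bounds,
                               **options)
    fsim[k] = func(sim[k])
              ~~~~^^^^^^^^
    fx = function(np.copy(x), *(wrapper_args + args))
  File "h.py", line 35, in cost
    return t/len(obs)
           ~^~~~~~~~~
ZeroDivisionError: division by zero
```

>>> step_arm:
  increments:
    - {"dx": 1, "dz": -0.5}
    - {"dx": 1, "dz": -0.5}
    - {"dx": 1}
    - {"dx": 1}
    - {"dx": 1}

```text
invalid input at $.increments[0]: expected keys dx, dy, dz, wx, wy, wz
```

```bash
python3 - <<'E'
from h import *
A={}
for k in range(3):
  cs={n:cap(n) for n in('top','scene')}
  for l,d,g in [('remote',(180,46,24),(444,-321)),('glasses_case',(155,56,36),(484,341)),('organiser',(70,230,75),(583,-34))]:
    for s in cs:
      try:
        x,f,n=fit({s:cs[s]},l,d,g); print(l,s,np.round(x,3),round(f,3))
      except ZeroDivisionError: pass
    for s in cs:
      if l=='organiser':
        for q in('narrow_opening','wide_opening'):
          print(q,s,[(round(m['p'],2),np.round(w(cs[s],m['point']),1).tolist()) for m in eyes.landmark_of(s,q)[:1]])
E
```

```text
remote top [ 4.46334e+02 -3.22689e+02 -3.00000e-02] 0.064
remote scene [ 4.43133e+02 -3.19763e+02 -5.00000e-02] 0.11
glasses_case top [4.81725e+02 3.35863e+02 2.33000e-01] 0.085
glasses_case scene [4.81222e+02 3.35502e+02 1.88000e-01] 0.156
organiser top [ 5.87496e+02 -3.71950e+01 -3.00000e-02] 0.024
organiser scene [ 5.88483e+02 -3.64230e+01 -1.20000e-02] 0.042
narrow_opening top [(0.74, [585.0, 39.2, 74.6])]
wide_opening top [(0.77, [580.7, -109.0, 70.8])]
narrow_opening scene [(0.78, [589.7, 40.4, 75.9])]
wide_opening scene [(0.95, [582.1, -107.9, 74.7])]
remote top [ 4.46596e+02 -3.21965e+02 -3.10000e-02] 0.061
remote scene [ 4.43955e+02 -3.19685e+02 -4.70000e-02] 0.091
glasses_case top [4.80856e+02 3.36181e+02 2.59000e-01] 0.113
glasses_case scene [4.85680e+02 3.36294e+02 2.32000e-01] 0.11
organiser top [ 5.87274e+02 -3.74550e+01 -3.60000e-02] 0.025
organiser scene [ 5.88096e+02 -3.57710e+01 -3.60000e-02] 0.031
narrow_opening top [(0.78, [587.7, 39.7, 73.2])]
wide_opening top [(0.97, [582.6, -105.1, 70.9])]
narrow_opening scene [(0.72, [591.3, 40.8, 73.1])]
wide_opening scene [(0.92, [583.6, -108.1, 70.4])]
remote top [ 4.45989e+02 -3.23159e+02 -2.40000e-02] 0.12
remote scene [ 4.44340e+02 -3.19449e+02 -4.90000e-02] 0.148
glasses_case top [4.82322e+02 3.37386e+02 2.62000e-01] 0.06
glasses_case scene [4.81557e+02 3.37921e+02 1.94000e-01] 0.126
organiser top [ 5.87269e+02 -3.74470e+01 -3.00000e-02] 0.019
organiser scene [ 5.88551e+02 -3.59600e+01 -2.10000e-02] 0.032
narrow_opening top [(0.7, [584.2, 38.8, 74.9])]
wide_opening top [(0.76, [582.0, -104.8, 76.6])]
narrow_opening scene [(0.71, [592.2, 38.3, 75.4])]
wide_opening scene [(0.78, [582.9, -107.0, 76.1])]
```

>>> step_arm:
  increments:
    - {"dx": 1, "dy": 0, "dz": -0.5, "wx": 0, "wy": 0, "wz": 0}
    - {"dx": 1, "dy": 0, "dz": 0, "wx": 0, "wy": 0, "wz": 0}

```text
time_s: 3.4
eef_pos: [126.8, 512.4, 270.1]
ee_rot: [0.0, 0.169, 0.986, 0.001]
force: [-0.6, 0.6, -0.3]
grip_width: 1.002
grip_force: 0.0
```

```bash
cat >> h.py <<'E'
import json,os
def frame(yawx,a):
    """tool x heading yawx (world), tool tilted so z=(sin a,0,-cos a) in that heading"""
    return R.from_euler('z',yawx).as_matrix()@np.array([[np.cos(a),0,np.sin(a)],[0,-1,0],[np.sin(a),0,-np.cos(a)]])
K=['dx','dy','dz','wx','wy','wz']
def plan(wps,start=None,cap_=1.0,calls=True):
    """wps: (pos,Rm[,nmin]); prints rows from current measured pose"""
    s=ctrl.sense(); p,M=(np.array(s['eef_pos']),rot(s['ee_rot'])) if start is None else start
    rows=[]
    for wp in wps:
        P,T=np.array(wp[0],float),wp[1]
        ang=np.linalg.norm(R.from_matrix(M.T@T).as_rotvec())
        n=int(max(np.ceil(np.degrees(ang)/6/cap_-1e-6),np.ceil(np.linalg.norm(P-p)/25/cap_-1e-6),1,wp[2] if len(wp)>2 else 1))
        for i in range(n):
            d=M.T@(P-p)/(n-i)/25; v=np.degrees(R.from_matrix(M.T@T).as_rotvec())/(n-i)/6
            r=np.clip(np.round(np.r_[d,v],2),-1,1); rows.append(r)
            p=p+M@r[:3]*25; M=M@R.from_rotvec(np.radians(r[3:]*6)).as_matrix()
    for i in range(0,len(rows),5): print(json.dumps([{k:float(x)+0. for k,x in zip(K,r)} for r in rows[i:i+5]]))
    print('end',np.round(p,1)); return p,M
def log():
    s=ctrl.sense(); d=json.load(open('log.json')) if os.path.exists('log.json') else []
    d.append([list(map(float,s['joints'])),list(map(float,s['eef_pos'])),list(map(float,s['ee_rot']))]); json.dump(d,open('log.json','w')); 
    print(round(s['time_s'],2),np.round(s['joints'],3),np.round(s['eef_pos'],1),'F',np.round(s['force'],1),'w',round(s['grip_width'],3),'g',round(s['grip_force'],1)); return s
E
python3 - <<'E'
from h import *
log()
plan([((330,330,290),frame(0.4,0)),((430,60,290),frame(.15,.3)),((400,-310,200),frame(-.037,.2))])
E
```

```text
3.4 [ 1.106  0.308  1.468  0.     1.363 -0.125] [126.8 512.4 270.1] F [-0.6  0.6 -0.3] w 1.002 g 0.0
[{"dx": -0.44, "dy": -0.18, "dz": -0.03, "wx": 0.0, "wy": 0.0, "wz": 1.0}, {"dx": -0.46, "dy": -0.13, "dz": -0.04, "wx": 0.0, "wy": 0.0, "wz": 1.0}, {"dx": -0.47, "dy": -0.09, "dz": -0.03, "wx": 0.0, "wy": 0.0, "wz": 1.0}, {"dx": -0.47, "dy": -0.04, "dz": -0.04, "wx": 0.0, "wy": 0.0, "wz": 1.0}, {"dx": -0.47, "dy": 0.01, "dz": -0.03, "wx": 0.0, "wy": 0.0, "wz": 1.0}]
[{"dx": -0.47, "dy": 0.06, "dz": -0.04, "wx": 0.0, "wy": 0.0, "wz": 1.0}, {"dx": -0.46, "dy": 0.11, "dz": -0.03, "wx": 0.0, "wy": 0.0, "wz": 1.0}, {"dx": -0.45, "dy": 0.16, "dz": -0.04, "wx": 0.0, "wy": 0.0, "wz": 1.0}, {"dx": -0.43, "dy": 0.21, "dz": -0.03, "wx": 0.0, "wy": 0.0, "wz": 1.0}, {"dx": -0.4, "dy": 0.25, "dz": -0.04, "wx": 0.0, "wy": 0.0, "wz": 1.0}]
[{"dx": -0.38, "dy": 0.29, "dz": -0.03, "wx": 0.0, "wy": 0.0, "wz": 1.0}, {"dx": -0.34, "dy": 0.33, "dz": -0.04, "wx": 0.0, "wy": 0.0, "wz": 1.0}, {"dx": -0.31, "dy": 0.36, "dz": -0.03, "wx": 0.0, "wy": 0.0, "wz": 0.99}, {"dx": -0.27, "dy": 0.39, "dz": -0.04, "wx"
[... 2141 characters left out ...]
dy": 0.92, "dz": 0.18, "wx": -0.03, "wy": -0.06, "wz": 0.11}, {"dx": -0.18, "dy": 0.92, "dz": 0.19, "wx": -0.03, "wy": -0.06, "wz": 0.11}, {"dx": -0.17, "dy": 0.92, "dz": 0.19, "wx": -0.02, "wy": -0.06, "wz": 0.11}]
[{"dx": -0.15, "dy": 0.92, "dz": 0.19, "wx": -0.03, "wy": -0.06, "wz": 0.11}, {"dx": -0.14, "dy": 0.92, "dz": 0.2, "wx": -0.02, "wy": -0.06, "wz": 0.1}, {"dx": -0.13, "dy": 0.93, "dz": 0.2, "wx": -0.03, "wy": -0.06, "wz": 0.11}, {"dx": -0.12, "dy": 0.93, "dz": 0.2, "wx": -0.02, "wy": -0.06, "wz": 0.1}, {"dx": -0.11, "dy": 0.93, "dz": 0.21, "wx": -0.03, "wy": -0.06, "wz": 0.11}]
[{"dx": -0.09, "dy": 0.92, "dz": 0.21, "wx": -0.02, "wy": -0.05, "wz": 0.1}]
end [ 400.1 -309.9  199.9]
```

>>> step_arm:
  increments:
    - {"dx": 0, "dy": 0, "dz": 0, "wx": 0, "wy": 0, "wz": 1}
    - {"dx": 0, "dy": 0, "dz": 0, "wx": 0, "wy": 0, "wz": 1}
    - {"dx": 0, "dy": 0, "dz": 0, "wx": 0, "wy": 0, "wz": 1}
    - {"dx": 0, "dy": 0, "dz": 0, "wx": 0, "wy": 0, "wz": 1}
    - {"dx": 0, "dy": 0, "dz": 0, "wx": 0, "wy": 0, "wz": 1}

```text
time_s: 3.9
eef_pos: [126.8, 511.9, 268.8]
ee_rot: [-0.0, 0.419, 0.908, -0.0]
force: [0.1, -1.2, 1.0]
grip_width: 1.002
grip_force: 0.0
```

>>> step_arm:
  increments:
    - {"dx": 0, "dy": 0, "dz": 0, "wx": 0, "wy": 0, "wz": 1}
    - {"dx": 0, "dy": 0, "dz": 0, "wx": 0, "wy": 0, "wz": 1}
    - {"dx": 0, "dy": 0, "dz": 0, "wx": 0, "wy": 0, "wz": 1}
    - {"dx": 0, "dy": 0, "dz": 0, "wx": 0, "wy": 0, "wz": 1}
    - {"dx": 0, "dy": 0, "dz": 0, "wx": 0, "wy": 0, "wz": 1}

```text
time_s: 4.4
eef_pos: [126.8, 511.9, 268.8]
ee_rot: [0.0, 0.64, 0.768, 0.0]
force: [-0.1, 0.0, -0.1]
grip_width: 1.003
grip_force: 0.0
```

>>> step_arm:
  increments:
    - {"dx": 0, "dy": 0, "dz": 0, "wx": 0, "wy": 0, "wz": 1}
    - {"dx": 0, "dy": 0, "dz": 0, "wx": 0, "wy": 0, "wz": 1}
    - {"dx": 0, "dy": 0, "dz": 0, "wx": 0, "wy": 0, "wz": 1}
    - {"dx": 0, "dy": 0, "dz": 0, "wx": 0, "wy": 0, "wz": 1}
    - {"dx": 0, "dy": 0, "dz": 0, "wx": 0, "wy": 0, "wz": 1}

```text
time_s: 4.9
eef_pos: [126.8, 511.9, 268.8]
ee_rot: [-0.0, 0.817, 0.576, 0.0]
force: [0.2, -0.1, 0.7]
grip_width: 1.002
grip_force: 0.0
```

>>> step_arm:
  increments:
    - {"dx": 0, "dy": 0, "dz": 0, "wx": 0, "wy": 0, "wz": 1}
    - {"dx": 0, "dy": 0, "dz": 0, "wx": 0, "wy": 0, "wz": 1}
    - {"dx": 0, "dy": 0, "dz": 0, "wx": 0, "wy": 0, "wz": 1}
    - {"dx": 0, "dy": 0, "dz": 0, "wx": 0, "wy": 0, "wz": 1}
    - {"dx": 0, "dy": 0, "dz": 0, "wx": 0, "wy": 0, "wz": 1}

```text
time_s: 5.4
eef_pos: [126.8, 511.9, 268.8]
ee_rot: [-0.0, 0.938, 0.345, 0.0]
force: [-0.5, 0.8, -0.2]
grip_width: 1.0
grip_force: 0.0
```

>>> step_arm:
  increments:
    - {"dx": 0, "dy": 0, "dz": 0, "wx": 0, "wy": 0, "wz": 1}
    - {"dx": 0, "dy": 0, "dz": 0, "wx": 0, "wy": 0, "wz": 1}
    - {"dx": 0, "dy": 0, "dz": 0, "wx": 0, "wy": 0, "wz": 1}
    - {"dx": 0, "dy": 0, "dz": 0, "wx": 0, "wy": 0, "wz": 1}
    - {"dx": 0, "dy": 0, "dz": 0, "wx": 0, "wy": 0, "wz": 1}

```text
time_s: 5.9
eef_pos: [126.8, 511.9, 268.8]
ee_rot: [-0.0, 0.996, 0.091, -0.0]
force: [-0.3, 0.6, -0.5]
grip_width: 1.0
grip_force: 0.0
```

>>> step_arm:
  increments:
    - {"dx": 0, "dy": 0, "dz": 0, "wx": 0, "wy": 0, "wz": 1}
    - {"dx": 0, "dy": 0, "dz": 0, "wx": 0, "wy": 0, "wz": 1}
    - {"dx": 0.65, "dy": 0.95, "dz": 0, "wx": 0, "wy": 0, "wz": 0}
    - {"dx": 0.65, "dy": 0.95, "dz": 0, "wx": 0, "wy": 0, "wz": 0}
    - {"dx": 0.65, "dy": 0.95, "dz": 0, "wx": 0, "wy": 0, "wz": 0}

```text
time_s: 6.4
eef_pos: [174.2, 438.6, 268.7]
ee_rot: [0.0, 1.0, -0.012, 0.0]
force: [1.1, 0.2, 1.0]
grip_width: 1.001
grip_force: 0.0
```

>>> step_arm:
  increments:
    - {"dx": 0.65, "dy": 0.95, "dz": 0, "wx": 0, "wy": 0, "wz": 0}
    - {"dx": 0.65, "dy": 0.95, "dz": 0, "wx": 0, "wy": 0, "wz": 0}
    - {"dx": 0.65, "dy": 0.95, "dz": 0, "wx": 0, "wy": 0, "wz": 0}
    - {"dx": 0.65, "dy": 0.95, "dz": 0, "wx": 0, "wy": 0, "wz": 0}
    - {"dx": 0.65, "dy": 0.95, "dz": 0, "wx": 0, "wy": 0, "wz": 0}

```text
time_s: 6.9
eef_pos: [252.8, 317.9, 268.9]
ee_rot: [-0.0, 1.0, -0.012, 0.0]
force: [1.0, 0.4, 0.2]
grip_width: 1.0
grip_force: 0.0
```

```bash
python3 -c "
from h import *
s=log(); print(rot(s['ee_rot']).round(3))"
```

```text
6.9 [ 0.609  0.035  1.798 -0.     1.308  2.203] [252.8 317.9 268.9] F [1.  0.4 0.2] w 1.0 g 0.0
[[ 1.    -0.024  0.   ]
 [-0.024 -1.     0.   ]
 [ 0.    -0.    -1.   ]]
```

>>> step_arm:
  increments:
    - {"dx": 0.65, "dy": 0.95, "dz": 0, "wx": 0, "wy": 0, "wz": 0}
    - {"dx": 0.65, "dy": 0.95, "dz": 0, "wx": 0, "wy": 0, "wz": 0}
    - {"dx": 0.65, "dy": 0.95, "dz": 0, "wx": 0, "wy": 0, "wz": 0}
    - {"dx": 0.65, "dy": 0.95, "dz": 0, "wx": 0, "wy": 0, "wz": 0}
    - {"dx": 0.65, "dy": 0.95, "dz": 0, "wx": 0, "wy": 0, "wz": 0}

```text
time_s: 7.4
eef_pos: [331.2, 197.2, 269.0]
ee_rot: [-0.0, 1.0, -0.012, 0.0]
force: [0.6, -0.5, 0.7]
grip_width: 1.0
grip_force: 0.0
```

>>> step_arm:
  increments:
    - {"dx": 0.65, "dy": 0.95, "dz": 0, "wx": 0, "wy": 0, "wz": 0}
    - {"dx": 0.65, "dy": 0.95, "dz": 0, "wx": 0, "wy": 0, "wz": 0}
    - {"dx": 0, "dy": 1, "dz": 0, "wx": 0, "wy": 1, "wz": 0}
    - {"dx": 0, "dy": 1, "dz": 0, "wx": 0, "wy": 1, "wz": 0}
    - {"dx": 0, "dy": 1, "dz": 0, "wx": 0, "wy": 1, "wz": 0}

```text
time_s: 7.9
eef_pos: [360.3, 74.1, 269.0]
ee_rot: [0.002, 0.987, -0.011, 0.159]
force: [-0.1, -0.6, 0.2]
grip_width: 0.998
grip_force: 0.0
```

```bash
python3 -c "
from h import *
s=log(); print(rot(s['ee_rot']).round(3))"
```

```text
7.9 [-0.143 -0.228  2.062  0.043  0.991  1.433] [360.3  74.1 269. ] F [-0.1 -0.6  0.2] w 0.998 g 0.0
[[ 0.949 -0.023  0.313]
 [-0.022 -1.    -0.008]
 [ 0.313  0.001 -0.95 ]]
```

>>> step_arm:
  increments:
    - {"dx": 0, "dy": 1, "dz": 0.3, "wx": 0, "wy": 1, "wz": 0}
    - {"dx": 0, "dy": 1, "dz": 0.3, "wx": 0, "wy": 1, "wz": 0}
    - {"dx": 0, "dy": 1, "dz": 0, "wx": 0, "wy": 0, "wz": 0}
    - {"dx": 0, "dy": 1, "dz": 0, "wx": 0, "wy": 0, "wz": 0}
    - {"dx": 0, "dy": 1, "dz": 0, "wx": 0, "wy": 0, "wz": 0}

```text
time_s: 8.4
eef_pos: [362.5, -51.1, 255.1]
ee_rot: [0.003, 0.966, -0.011, 0.259]
force: [1.0, 0.3, 0.6]
grip_width: 1.0
grip_force: 0.0
```

>>> step_arm:
  increments:
    - {"dx": 0, "dy": 1, "dz": 0, "wx": 0, "wy": 0, "wz": 0}
    - {"dx": 0, "dy": 1, "dz": 0, "wx": 0, "wy": 0, "wz": 0}
    - {"dx": 0, "dy": 1, "dz": 0, "wx": 0, "wy": 0, "wz": 0}
    - {"dx": 0, "dy": 1, "dz": 0, "wx": 0, "wy": 0, "wz": 0}
    - {"dx": 0, "dy": 1, "dz": 0, "wx": 0, "wy": 0, "wz": 0}

```text
time_s: 8.9
eef_pos: [359.5, -176.2, 255.0]
ee_rot: [0.003, 0.966, -0.012, 0.259]
force: [0.3, -0.4, 0.2]
grip_width: 1.0
grip_force: 0.0
```

```bash
cat > kin.py <<'E'
from h import *
from scipy.optimize import least_squares
def fk(q,p):
    # p: d1, a2, e(elbow offset), d4, L, off, a1
    d1,a2,e,d4,L,off,a1=p
    E=lambda ax,t: R.from_euler(ax,t).as_matrix()
    A=E('z',q[0]); x=A@np.array([a1,off,d1]); A=A@E('y',q[1]); x=x+A@np.array([0,0,a2])
    A=A@E('y',q[2]); x=x+A@np.array([e,0,d4]); A=A@E('z',q[3])@E('y',q[4]); x=x+A@np.array([0,0,L]); return x,A@E('z',q[5])
S0=json.load(open('log.json'))
D=S0+[[[1.01,.313,1.498,0,1.331,-.223],[174.004,495.332,256.294],None]]
def res(p): return np.concatenate([fk(q,p)[0]-x for q,x,_ in D]+[0.002*(p-P0)])
P0=np.array([300,350,0,350,200,116,0.])
def solve():
    r=least_squares(res,P0); return r.x, np.abs(res(r.x)[:-7]).max()
if __name__=='__main__':
    log(); p,m=solve(); print(p.round(1),m)
    for q,x,o in S0[-2:]: print(np.round(fk(q,p)[1],3).tolist(), np.round(rot(o),3).tolist())
E
python3 kin.py; python3 kin.py
```

```text
8.9 [-1.016 -0.186  2.122  0.532  0.97   0.326] [ 359.5 -176.2  255. ] F [ 0.3 -0.4  0.2] w 1.0 g 0.0
[198.3 439.5  36.  397.5 230.7 116.2  -0.8] 0.14250765522442066
[[0.024, 1.0, 0.0], [1.0, -0.024, 0.0], [0.0, 0.0, -1.0]] [[1.0, -0.024, 0.0], [-0.024, -1.0, 0.0], [0.0, -0.0, -1.0]]
[[0.023, 0.949, 0.313], [1.0, -0.022, -0.008], [-0.001, 0.313, -0.95]] [[0.949, -0.023, 0.313], [-0.022, -1.0, -0.008], [0.313, 0.001, -0.95]]
8.9 [-1.016 -0.186  2.122  0.532  0.97   0.326] [ 359.5 -176.2  255. ] F [ 0.3 -0.4  0.2] w 1.0 g 0.0
[200.9 439.2  38.6 397.9 230.4 116.2  -0.5] 0.16895228492523984
[[0.023, 0.949, 0.313], [1.0, -0.022, -0.008], [-0.001, 0.313, -0.95]] [[0.949, -0.023, 0.313], [-0.022, -1.0, -0.008], [0.313, 0.001, -0.95]]
[[0.024, 0.866, 0.5], [1.0, -0.021, -0.012], [-0.0, 0.5, -0.866]] [[0.866, -0.024, 0.5], [-0.021, -1.0, -0.012], [0.5, 0.0, -0.866]]
```

```bash
cat >> kin.py <<'E'
LO=np.array([-2.94,-.97,.19,-1.23,.02,-2.88]);HI=np.array([2.94,2.17,2.56,4.37,3.11,2.88])
SW=np.array([[0,-1,0],[1,0,0],[0,0,1.]])
PP=solve()[0]
def ik(P,T,q0):
    def f(q):
        x,A=fk(q,PP); return np.r_[(x-P)/100,R.from_matrix((A@SW).T@T).as_rotvec()]
    r=least_squares(f,np.clip(q0,LO+.01,HI-.01),bounds=(LO,HI)); return r.x,np.abs(r.fun).max()
def reach(P,T,q0):
    q,e=ik(P,T,q0); print(np.round(P),q.round(2),'err',round(e,4),'margin',round(min((q-LO).min(),(HI-q).min()),2)); return q
E
python3 - <<'E'
from kin import *
q0=S0[-1][0]
def tcp(G,T): return np.array(G)-6*T[:,2]
for name,obj,yaw,hole,half,s in [('remote',(445,-321.2),-.037,(590,38.2),90,50),('case',(481.5,336.3),.235,(585.6,-106.8),77.5,45)]:
  for sg in (-1,1):          # -1: B (near end up), +1: A
    for deg in (20,30,40,50):
      a=-sg*np.radians(deg); u=np.array([np.cos(yaw),np.sin(yaw),0])
      Tg=frame(yaw,a); Tf=frame(-.03,a+sg*np.pi/2)
      G=np.r_[obj,20]+sg*s*u; print(name,sg,deg)
      q=reach(tcp(G,Tg),Tg,q0); 
      for z in (75+half+s+15,5+half+s):
        q=reach(tcp(np.r_[hole,z],Tf),Tf,q)
E
```

```text
remote -1 20
[ 393. -319.   26.] [-1.05  0.52  1.96  0.6   0.54  0.06] err 0.0 margin 0.52
[596.  38. 232.] [-0.1   1.19  0.41 -0.19  2.75  1.37] err 0.0 margin 0.22
[596.  38. 147.] [-0.1   1.27  0.47 -0.14  2.62  1.42] err 0.0 margin 0.28
remote -1 30
[ 392. -319.   25.] [-1.13  0.53  2.04  1.02  0.55 -0.41] err 0.0 margin 0.52
[595.  38. 233.] [-0.11  1.1   0.51 -0.12  2.58  1.43] err 0.0 margin 0.32
[595.  38. 148.] [-0.11  1.16  0.59 -0.1   2.43  1.46] err 0.0 margin 0.4
remote -1 40
[ 391. -319.   25.] [-1.21  0.56  2.11  1.36  0.65 -0.81] err 0.0 margin 0.45
[595.  38. 234.] [-0.11  0.99  0.63 -0.09  2.39  1.46] err 0.0 margin 0.44
[595.  38. 149.] [-0.11  1.06  0.72 -0.08  2.23  1.47] err 0.0 margin 0.53
remote -1 50
[ 390. -319.   24.] [-1.28  0.62  2.16  1.57  0.81 -1.09] err 0.0 margin 0.4
[594.  38. 235.] [-0.11  0.89  0.76 -0.06  2.19  1.47] err 0.0 margin 0.57
[594.  38. 150.] [-0.11  0.95  0.86 -0.06  2.03  1.48] err 0.0 margin 0.67
remote 1 20
[ 497. -323.   26.] [-0.69  0.87  1.26 -0.22  1.3   1.  ] err 0.0 margin 1.01
[584.  38. 232.] [-0.2   0.25  2.14  2.8   0.49 
[... 2034 characters left out ...]
 1 30
[528. 347.  25.] [0.37 1.06 0.92 0.07 1.69 1.7 ] err 0.0 margin 0.73
[ 580. -107.  216.] [-0.56  0.25  2.06  1.86  0.47 -0.61] err 0.0 margin 0.45
[ 580. -107.  130.] [-0.56  0.44  2.11  2.24  0.59 -1.04] err 0.0 margin 0.45
case 1 40
[529. 348.  25.] [0.37 1.17 0.75 0.09 1.92 1.7 ] err 0.0 margin 0.56
[ 581. -107.  216.] [-0.53  0.23  1.96  1.23  0.4   0.03] err 0.0 margin 0.38
[ 581. -107.  131.] [-0.53  0.4   2.03  1.81  0.39 -0.59] err 0.0 margin 0.37
case 1 50
[530. 348.  24.] [0.36 1.3  0.56 0.12 2.15 1.72] err 0.0 margin 0.37
[ 582. -107.  217.] [-0.5   0.24  1.85  0.66  0.49  0.61] err 0.0 margin 0.47
[ 582. -107.  132.] [-0.5   0.39  1.93  1.04  0.34  0.19] err 0.0 margin 0.32
```

```bash
cat >> h.py <<'E'
def go(P,T,start=None):
    """rotation first (rotvec total, units), then translation in the new tool axes (total, units)"""
    s=ctrl.sense(); p,M=(np.array(s['eef_pos']),rot(s['ee_rot'])) if start is None else start
    v=np.degrees(R.from_matrix(M.T@T).as_rotvec())/6; d=T.T@(np.array(P)-p)/25
    n=lambda a:int(np.ceil(np.abs(a).max()-1e-3))
    print('rot',v.round(2),n(v),(v/max(n(v),1)).round(3),'| trans',d.round(2),n(d),(d/max(n(d),1)).round(3)); return P,T
E
python3 - <<'E'
from h import *
T=frame(-.037,np.radians(40)); G=np.array([395.,-319.4,26]); P=G-6*T[:,2]; print(P)
s=go(P+[0,0,90],T); go(P,T,s)
E
```

```text
[ 391.14591397 -319.25733371   30.59626666]
rot [-0.07  1.66  0.1 ] 2 [-0.034  0.832  0.052] | trans [-2.33  5.67  5.07] 6 [-0.388  0.945  0.844]
rot [0. 0. 0.] 0 [0. 0. 0.] | trans [-2.31  0.    2.76] 3 [-0.771  0.     0.919]
```

>>> step_arm:
  increments:
    - {"dx": 0, "dy": 0, "dz": 0, "wx": -0.03, "wy": 0.83, "wz": 0.05}
    - {"dx": 0, "dy": 0, "dz": 0, "wx": -0.03, "wy": 0.83, "wz": 0.05}
    - {"dx": -0.39, "dy": 0.95, "dz": 0.85, "wx": 0, "wy": 0, "wz": 0}
    - {"dx": -0.39, "dy": 0.95, "dz": 0.85, "wx": 0, "wy": 0, "wz": 0}
    - {"dx": -0.39, "dy": 0.95, "dz": 0.85, "wx": 0, "wy": 0, "wz": 0}
  fingers: 72

```text
time_s: 9.4
eef_pos: [375.8, -248.0, 186.5]
ee_rot: [0.006, 0.94, -0.017, 0.342]
force: [1.3, -0.6, 0.9]
grip_width: 0.842
grip_force: 0.0
```

>>> step_arm:
  increments:
    - {"dx": -0.39, "dy": 0.95, "dz": 0.85, "wx": 0, "wy": 0, "wz": 0}
    - {"dx": -0.39, "dy": 0.95, "dz": 0.85, "wx": 0, "wy": 0, "wz": 0}
    - {"dx": -0.39, "dy": 0.95, "dz": 0.85, "wx": 0, "wy": 0, "wz": 0}
    - {"dx": 0, "dy": 0, "dz": 0, "wx": 0, "wy": 0, "wz": 0}
    - {"dx": 0, "dy": 0, "dz": 0, "wx": 0, "wy": 0, "wz": 0}

```text
time_s: 9.9
eef_pos: [391.6, -318.4, 119.2]
ee_rot: [0.005, 0.94, -0.017, 0.341]
force: [0.0, 0.4, 0.3]
grip_width: 0.845
grip_force: 0.0
```

```bash
python3 - <<'E'
from h import *
T=frame(-.037,np.radians(40)); G=np.array([395.,-319.4,26]); P=G-6*T[:,2]
log(); go(P,T)
cv2.imwrite('pics/d.png',eyes.capture('wrist')['frame'])
E
```

```text
9.9 [-1.207  0.329  2.077  1.062  0.745 -0.417] [ 391.6 -318.4  119.2] F [0.  0.4 0.3] w 0.845 g 0.0
rot [-0.02  0.01 -0.  ] 1 [-0.023  0.01  -0.003] | trans [-2.29  0.04  2.7 ] 3 [-0.764  0.012  0.902]
```

View pics/d.png

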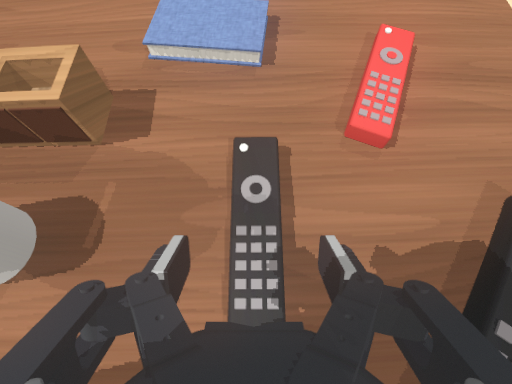

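The small black remote is centred between the fingers (column ~257) and aligned with them. Descending.

>>> step_arm:
  increments:
    - {"dx": -0.46, "dy": 0, "dz": 0.54, "wx": 0, "wy": 0, "wz": 0}
    - {"dx": -0.46, "dy": 0, "dz": 0.54, "wx": 0, "wy": 0, "wz": 0}
    - {"dx": -0.46, "dy": 0, "dz": 0.54, "wx": 0, "wy": 0, "wz": 0}
    - {"dx": -0.46, "dy": 0, "dz": 0.54, "wx": 0, "wy": 0, "wz": 0}
    - {"dx": -0.46, "dy": 0, "dz": 0.54, "wx": 0, "wy": 0, "wz": 0}

```text
time_s: 10.45
eef_pos: [391.2, -318.3, 31.6]
ee_rot: [0.007, 0.939, -0.016, 0.342]
force: [-0.4, -0.2, 0.9]
grip_width: 0.841
grip_force: 0.0
```

>>> step_arm:
  increments:
    - {"dx": 0, "dy": 0, "dz": 0, "wx": 0, "wy": 0, "wz": 0}
    - {"dx": 0, "dy": 0, "dz": 0, "wx": 0, "wy": 0, "wz": 0}
    - {"dx": 0, "dy": 0, "dz": 0, "wx": 0, "wy": 0, "wz": 0}
    - {"dx": 0, "dy": 0, "dz": 0, "wx": 0, "wy": 0, "wz": 0}
    - {"dx": 0, "dy": 0, "dz": 0, "wx": 0, "wy": 0, "wz": 0}
  fingers: 40
  squeeze: 40

```text
time_s: 10.95
eef_pos: [391.2, -318.8, 32.0]
ee_rot: [0.006, 0.939, -0.016, 0.342]
force: [-5.1, 1.8, 9.2]
grip_width: 0.528
grip_force: 42.2
```

```bash
python3 - <<'E'
from h import *
s=log(); print(rot(s['ee_rot']).round(3).tolist(), s['grip_width']*85.4)
E
```

```text
10.95 [-1.209  0.542  2.109  1.338  0.655 -0.779] [ 391.2 -318.8   32. ] F [-5.1  1.8  9.2] w 0.528 g 42.2
[[0.765, -0.035, 0.643], [-0.027, -0.999, -0.023], [0.643, 0.001, -0.765]] 45.08194203429743
```

```bash
cat >> kin.py <<'E'
def path(wps,q):
    """check a piecewise path (rotation interpolated at constant row rate) with the model"""
    for (P0_,T0),(P1,T1) in zip(wps,wps[1:]):
        v=R.from_matrix(T0.T@T1).as_rotvec(); n=int(max(np.ceil(np.degrees(np.abs(v).max())/6),np.ceil(np.abs(np.subtract(P1,P0_)).max()/25),1))
        mx=np.zeros(6);e=0;mg=9
        for i in range(1,n+1):
            q1,er=ik(np.array(P0_)+(np.subtract(P1,P0_))*i/n,T0@R.from_rotvec(v*i/n).as_matrix(),q); mx=np.maximum(mx,abs(q1-q)*10); q=q1;e=max(e,er);mg=min(mg,(q-LO).min(),(HI-q).min())
        print(n,np.round(P1),q.round(2),'maxspeed',mx.round(2),'err',round(e,4),'margin',round(mg,2))
    return q
E
python3 - <<'E'
from kin import *
s=ctrl.sense(); p=s['eef_pos'];M=rot(s['ee_rot'])
T1=frame(-.035,np.radians(40)); T2=frame(-.03,np.radians(-50))
A=(391,-319,262); H=(610,37.6,262)
path([(p,M),(A,T1),(A,T2),(H,T2),((610,37.6,150),T2)],s['joints'])
print(go(A,T1)); go(A,T2,(np.array(A),T1)); go(H,T2,(np.array(A),T2))
E
```

```text
10 [ 391 -319  262] [-1.21  0.08  1.92  0.78  1.    0.  ] maxspeed [0.   0.59 0.33 0.77 0.45 0.98] err 0.0 margin 0.45
15 [ 391 -319  262] [-0.7   0.66  1.17 -0.55  2.    0.85] maxspeed [0.46 0.49 0.57 1.44 0.84 1.37] err 0.0 margin 0.68
15 [610.  38. 262.] [-0.11  1.04  0.46 -0.1   2.51  1.44] maxspeed [0.43 0.6  1.17 0.32 0.6  0.42] err 0.0 margin 0.27
5 [610.  38. 150.] [-0.11  1.1   0.63 -0.08  2.28  1.47] maxspeed [0.   0.18 0.46 0.06 0.51 0.08] err 0.0 margin 0.32
rot [ 0.01 -0.01  0.  ] 1 [ 0.007 -0.008  0.001] | trans [ 5.91  0.01 -7.05] 8 [ 0.738  0.001 -0.882]
((391, -319, 262), array([[ 0.76557529, -0.03499285,  0.64239394],
       [-0.02680608, -0.99938756, -0.02249297],
       [ 0.64278761,  0.        , -0.76604444]]))
rot [ -0.   -15.    -0.05] 15 [-0.    -1.    -0.004] | trans [0. 0. 0.] 0 [0. 0. 0.]
rot [0. 0. 0.] 0 [0. 0. 0.] | trans [  5.35 -14.52  -6.38] 15 [ 0.357 -0.968 -0.425]
```

>>> step_arm:
  increments:
    - {"dx": 0.2, "dy": 0, "dz": -0.24, "wx": 0, "wy": 0, "wz": 0}
    - {"dx": 0.59, "dy": 0, "dz": -0.7, "wx": 0, "wy": 0, "wz": 0}
    - {"dx": 0.64, "dy": 0, "dz": -0.76, "wx": 0, "wy": 0, "wz": 0}
    - {"dx": 0.64, "dy": 0, "dz": -0.76, "wx": 0, "wy": 0, "wz": 0}
    - {"dx": 0.64, "dy": 0, "dz": -0.76, "wx": 0, "wy": 0, "wz": 0}
  squeeze: 60

```text
time_s: 11.45
eef_pos: [391.0, -318.4, 137.4]
ee_rot: [0.006, 0.94, -0.017, 0.341]
force: [0.7, -0.2, -1.1]
grip_width: 0.52
grip_force: 62.7
```

>>> step_arm:
  increments:
    - {"dx": 0.64, "dy": 0, "dz": -0.76, "wx": 0, "wy": 0, "wz": 0}
    - {"dx": 0.64, "dy": 0, "dz": -0.76, "wx": 0, "wy": 0, "wz": 0}
    - {"dx": 0.64, "dy": 0, "dz": -0.76, "wx": 0, "wy": 0, "wz": 0}
    - {"dx": 0.64, "dy": 0, "dz": -0.76, "wx": 0, "wy": 0, "wz": 0}
    - {"dx": 0.64, "dy": 0, "dz": -0.76, "wx": 0, "wy": 0, "wz": 0}

```text
time_s: 11.95
eef_pos: [391.2, -318.2, 261.5]
ee_rot: [0.006, 0.94, -0.017, 0.341]
force: [-0.2, -1.0, -0.8]
grip_width: 0.517
grip_force: 62.7
```

>>> step_arm:
  increments:
    - {"dx": 0, "dy": 0, "dz": 0, "wx": 0, "wy": -1, "wz": 0}
    - {"dx": 0, "dy": 0, "dz": 0, "wx": 0, "wy": -1, "wz": 0}
    - {"dx": 0, "dy": 0, "dz": 0, "wx": 0, "wy": -1, "wz": 0}
    - {"dx": 0, "dy": 0, "dz": 0, "wx": 0, "wy": -1, "wz": 0}
    - {"dx": 0, "dy": 0, "dz": 0, "wx": 0, "wy": -1, "wz": 0}

```text
time_s: 12.45
eef_pos: [391.1, -318.6, 261.0]
ee_rot: [0.002, 0.996, -0.018, 0.085]
force: [-0.3, 0.4, -1.7]
grip_width: 0.52
grip_force: 62.6
```

>>> step_arm:
  increments:
    - {"dx": 0, "dy": 0, "dz": 0, "wx": 0, "wy": -1, "wz": 0}
    - {"dx": 0, "dy": 0, "dz": 0, "wx": 0, "wy": -1, "wz": 0}
    - {"dx": 0, "dy": 0, "dz": 0, "wx": 0, "wy": -1, "wz": 0}
    - {"dx": 0, "dy": 0, "dz": 0, "wx": 0, "wy": -1, "wz": 0}
    - {"dx": 0, "dy": 0, "dz": 0, "wx": 0, "wy": -1, "wz": 0}

```text
time_s: 12.95
eef_pos: [391.4, -318.6, 261.0]
ee_rot: [-0.003, 0.984, -0.018, -0.176]
force: [-0.8, -0.3, -2.8]
grip_width: 0.517
grip_force: 62.6
```

>>> step_arm:
  increments:
    - {"dx": 0, "dy": 0, "dz": 0, "wx": 0, "wy": -1, "wz": 0}
    - {"dx": 0, "dy": 0, "dz": 0, "wx": 0, "wy": -1, "wz": 0}
    - {"dx": 0, "dy": 0, "dz": 0, "wx": 0, "wy": -1, "wz": 0}
    - {"dx": 0, "dy": 0, "dz": 0, "wx": 0, "wy": -1, "wz": 0}
    - {"dx": 0, "dy": 0, "dz": 0, "wx": 0, "wy": -1, "wz": 0}

```text
time_s: 13.45
eef_pos: [391.6, -318.6, 260.8]
ee_rot: [-0.007, 0.905, -0.017, -0.424]
force: [-0.8, -0.2, -1.5]
grip_width: 0.524
grip_force: 62.6
```

```bash
python3 - <<'E'
from kin import *
s=log(); T2=frame(-.03,np.radians(-50)); H=np.array((610,37.6,262.)); print(rot(s['ee_rot']).round(3).tolist())
go(H,T2); path([(s['eef_pos'],rot(s['ee_rot'])),(H,T2)],s['joints'])
E
```

```text
13.45 [-0.698  0.663  1.166 -0.549  2.007  0.856] [ 391.6 -318.6  260.8] F [-0.8 -0.2 -1.5] w 0.524 g 62.6
[[0.639, -0.036, -0.768], [-0.024, -0.999, 0.027], [-0.769, 0.001, -0.64]]
rot [-0.04  0.04 -0.05] 1 [-0.038  0.037 -0.046] | trans [  5.3  -14.5   -6.39] 15 [ 0.353 -0.967 -0.426]
15 [610.  38. 262.] [-0.11  1.04  0.46 -0.1   2.51  1.44] maxspeed [0.43 0.6  1.16 0.32 0.59 0.42] err 0.0 margin 0.27
```

>>> step_arm:
  increments:
    - {"dx": 0.18, "dy": -0.49, "dz": -0.22, "wx": -0.04, "wy": 0.04, "wz": -0.05}
    - {"dx": 0.35, "dy": -0.96, "dz": -0.42, "wx": 0, "wy": 0, "wz": 0}
    - {"dx": 0.35, "dy": -0.96, "dz": -0.42, "wx": 0, "wy": 0, "wz": 0}
    - {"dx": 0.35, "dy": -0.96, "dz": -0.42, "wx": 0, "wy": 0, "wz": 0}
    - {"dx": 0.35, "dy": -0.96, "dz": -0.42, "wx": 0, "wy": 0, "wz": 0}

```text
time_s: 13.95
eef_pos: [457.2, -210.6, 261.8]
ee_rot: [-0.007, 0.908, -0.013, -0.419]
force: [0.2, -0.1, -1.6]
grip_width: 0.522
grip_force: 62.6
```

>>> step_arm:
  increments:
    - {"dx": 0.35, "dy": -0.96, "dz": -0.42, "wx": 0, "wy": 0, "wz": 0}
    - {"dx": 0.35, "dy": -0.96, "dz": -0.42, "wx": 0, "wy": 0, "wz": 0}
    - {"dx": 0.35, "dy": -0.96, "dz": -0.42, "wx": 0, "wy": 0, "wz": 0}
    - {"dx": 0.35, "dy": -0.96, "dz": -0.42, "wx": 0, "wy": 0, "wz": 0}
    - {"dx": 0.35, "dy": -0.96, "dz": -0.42, "wx": 0, "wy": 0, "wz": 0}

```text
time_s: 14.45
eef_pos: [528.9, -92.6, 262.6]
ee_rot: [-0.007, 0.908, -0.013, -0.419]
force: [0.1, -0.2, -1.9]
grip_width: 0.524
grip_force: 62.6
```

>>> step_arm:
  increments:
    - {"dx": 0.35, "dy": -0.96, "dz": -0.42, "wx": 0, "wy": 0, "wz": 0}
    - {"dx": 0.35, "dy": -0.96, "dz": -0.42, "wx": 0, "wy": 0, "wz": 0}
    - {"dx": 0.35, "dy": -0.96, "dz": -0.42, "wx": 0, "wy": 0, "wz": 0}
    - {"dx": 0.35, "dy": -0.96, "dz": -0.42, "wx": 0, "wy": 0, "wz": 0}
    - {"dx": 0.2, "dy": -0.55, "dz": -0.24, "wx": 0, "wy": 0, "wz": 0}

```text
time_s: 14.95
eef_pos: [594.5, 16.1, 263.2]
ee_rot: [-0.007, 0.908, -0.012, -0.419]
force: [0.4, -0.5, -1.4]
grip_width: 0.521
grip_force: 62.7
```

```bash
cat > m.py <<'E'
from h import *
def tilted(T,tcp,rel,dims):
    L=np.array([[i,j,k] for i in(-.5,.5) for j in(-.5,.5) for k in(-.5,.5)])*dims
    return L
E
python3 - <<'E'
from h import *
s=log(); T2=frame(-.03,np.radians(-50)); H=np.array((610,37.6,240.)); M=rot(s['ee_rot']);print(M.round(3).tolist())
go(H,T2)
# predicted corners of the upright remote and of the opening, drawn on pictures
p=np.array(s['eef_pos']); th=np.arctan2(-M[1,1]*0+M[1,0],M[0,0]); 
ctr=p+[-20*np.cos(-.03),20*.03,-53.9]
out=[]
for n in('top','scene'):
    c=cap(n); im=cv2.resize(c['frame'],None,fx=5,fy=5,interpolation=2)
    f=lambda X:np.int32((proj(c,X)+.5)*5-.5)
    cv2.polylines(im,[cv2.convexHull(f(box(ctr[0],ctr[1],-.03,(24,46,180),ctr[2]-90)))],1,(0,255,0),1)
    for o,d in(((590,38.2),(30,52)),((585.6,-106.8),(42,62))):
        b=box(*o,-.03,(*d,0),75)[::2][[0,1,3,2]]; cv2.polylines(im,[f(b)],1,(0,255,255),1)
    cv2.polylines(im,[cv2.convexHull(f(box(587.7,-36.8,-.03,(70,230,75))))],1,(255,255,0),1)
    u,v=f((590,0,100))[0]; im=im[v-300:v+300,u-200:u+200] if n=='scene' else im[v-300:v+300,u-200:u+200]
    out.append(im)
cv2.imwrite('pics/e.png',np.hstack(out))
E
```

```text
14.95 [-0.138  0.974  0.588 -0.127  2.438  1.4  ] [594.5  16.1 263.2] F [ 0.4 -0.5 -1.4] w 0.521 g 62.7
[[0.649, -0.027, -0.761], [-0.015, -1.0, 0.023], [-0.761, -0.003, -0.649]]
rot [ 0.   -0.07  0.04] 1 [ 0.002 -0.074  0.039] | trans [ 1.09 -0.88  0.14] 2 [ 0.546 -0.44   0.07 ]
```

View pics/e.png

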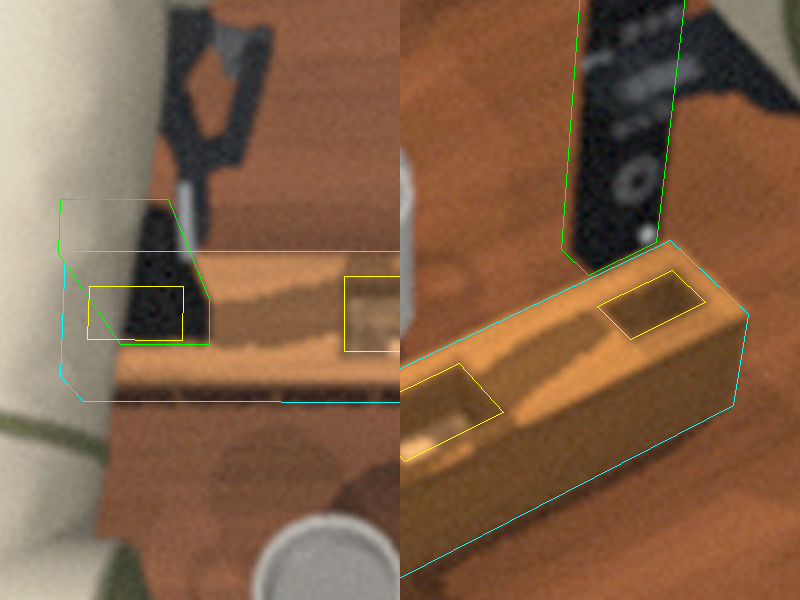

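>>> step_arm:
  increments:
    - {"dx": 0.36, "dy": -0.29, "dz": 0.05, "wx": 0, "wy": -0.07, "wz": 0.04}
    - {"dx": 0.36, "dy": -0.29, "dz": 0.05, "wx": 0, "wy": 0, "wz": 0}
    - {"dx": 0.36, "dy": -0.29, "dz": 0.05, "wx": 0, "wy": 0, "wz": 0}
    - {"dx": 0, "dy": 0, "dz": 0, "wx": 0, "wy": 0, "wz": 0}
    - {"dx": 0, "dy": 0, "dz": 0, "wx": 0, "wy": 0, "wz": 0}

```text
time_s: 15.55
eef_pos: [609.1, 34.6, 238.7]
ee_rot: [-0.006, 0.905, -0.015, -0.425]
force: [-0.5, -0.0, -1.8]
grip_width: 0.518
grip_force: 62.7
```

```bash
python3 - <<'E'
from h import *
s=log(); T2=frame(-.03,np.radians(-50)); go(np.array((610,37.6,225.)),T2)
p=np.array(s['eef_pos']); ctr=p+[-20,.6,-53.9]
c=cap('scene')
for z in (115,130,145,190):
    X=box(ctr[0],ctr[1],-.03,(24,46,0),z)[::2]; uv=proj(c,X); 
    v=uv[:,1].mean(); 
    # predicted silhouette extents at row v: from vertical edges
    e=[]
    for k in (1,2,3,0):
        x0=np.r_[X[k][:2],ctr[2]-90]; x1=np.r_[X[k][:2],ctr[2]+30]; a,b=proj(c,np.array([x0,x1])); e.append(a[0]+(b[0]-a[0])*(v-a[1])/(b[1]-a[1]))
    g=cv2.GaussianBlur(c['frame'],(1,3),0)[int(round(v))].astype(int)
    print(round(v),'pred edges',np.round(sorted(e),1)); u0=int(min(e))-8; print(u0,g[u0:u0+40].max(1))
im=cv2.resize(c['frame'],None,fx=8,fy=8,interpolation=2)
u,v=np.int32(proj(c,(590,38,95))[0]*8); im=im[v-300:v+300,u-250:u+250]
cv2.imwrite('pics/f.png',im)
E
```

```text
15.55 [-0.111  1.047  0.513 -0.097  2.455  1.445] [609.1  34.6 238.7] F [-0.5 -0.  -1.8] w 0.518 g 62.7
rot [-0.01  0.04 -0.02] 1 [-0.008  0.041 -0.02 ] | trans [ 0.44 -0.12  0.33] 1 [ 0.441 -0.12   0.329]
171 pred edges [293.9 299.9 306.6 312.7]
285 [139 137 135 135 131 129 129 131 127 106  53  23  25  27  29  31  29  21
  27  28  28  21  22  29  36  38  45  85 122 136 140 137 138 137 140 140
 145 140 143 145]
167 pred edges [294.3 300.3 307.1 313.3]
286 [142 145 146 146 146 148 146 146 132  91  39  24  25  25  22  27  24  39
  58  69  67  63  54  40  32  22  56 103 131 134 130 133 129 131 131 134
 134 137 134 136]
163 pred edges [294.6 300.7 307.6 313.9]
286 [135 133 136 138 141 143 142 145 141 117  58  26  27  30  28  28  26  36
  60  77  69  53  39  45  60  57  47  70 108 129 128 125 126 129 128 128
 129 131 130 133]
150 pred edges [295.8 302.1 309.2 315.6]
287 [137 135 134 133 131 131 128 134 131 114  69  30  19  26  34  31  39  36
  38  44  47  55  55  57  54  50  49  54  80 102 119 123 121 124 129 131
 135 132 132 139]
```

View pics/f.png

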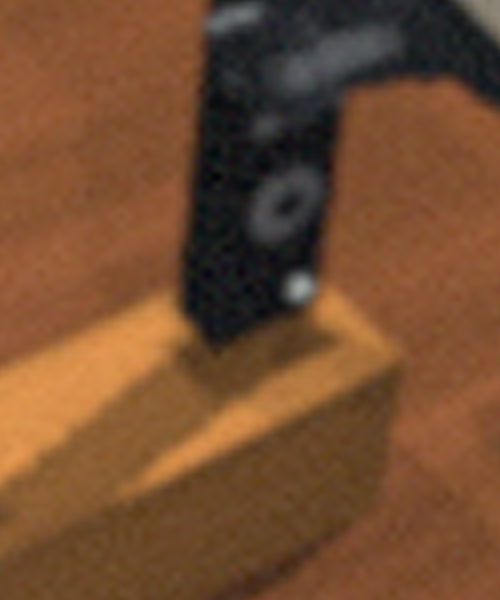

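>>> step_arm:
  increments:
    - {"dx": 0.22, "dy": -0.07, "dz": 0.16, "wx": 0, "wy": 0.04, "wz": -0.02}
    - {"dx": 0.22, "dy": -0.06, "dz": 0.16, "wx": 0, "wy": 0, "wz": 0}
    - {"dx": 0, "dy": 0, "dz": 0, "wx": 0, "wy": 0, "wz": 0}
    - {"dx": 0, "dy": 0, "dz": 0, "wx": 0, "wy": 0, "wz": 0}
  squeeze: 40

```text
time_s: 16.0
eef_pos: [610.1, 37.9, 225.4]
ee_rot: [-0.007, 0.906, -0.014, -0.423]
force: [-0.2, -0.1, -1.7]
grip_width: 0.519
grip_force: 62.7
```

>>> step_arm:
  increments:
    - {"dx": 0.09, "dy": 0, "dz": 0.08, "wx": 0, "wy": 0, "wz": 0}
    - {"dx": 0.09, "dy": 0, "dz": 0.08, "wx": 0, "wy": 0, "wz": 0}
    - {"dx": 0, "dy": 0, "dz": 0, "wx": 0, "wy": 0, "wz": 0}

```text
time_s: 16.3
eef_pos: [609.9, 37.9, 219.0]
ee_rot: [-0.007, 0.906, -0.014, -0.423]
force: [0.3, -0.2, -2.0]
grip_width: 0.518
grip_force: 62.7
```

```bash
python3 - <<'E'
from h import *
s=log(); print(np.round(s['wrist_torque'],2)); T2=frame(-.03,np.radians(-50)); go(np.array((610,37.8,200.)),T2)
E
```

```text
16.3 [-0.107  1.056  0.543 -0.087  2.412  1.456] [609.9  37.9 219. ] F [ 0.3 -0.2 -2. ] w 0.518 g 62.7
[ 0.03 -0.6  -0.  ]
rot [-0.01  0.    0.  ] 1 [-0.008  0.004  0.001] | trans [0.59 0.   0.49] 1 [0.587 0.003 0.485]
```

>>> step_arm:
  increments:
    - {"dx": 0.06, "dy": 0, "dz": 0.05, "wx": 0, "wy": 0, "wz": 0}
    - {"dx": 0.06, "dy": 0, "dz": 0.05, "wx": 0, "wy": 0, "wz": 0}
    - {"dx": 0, "dy": 0, "dz": 0, "wx": 0, "wy": 0, "wz": 0}

```text
time_s: 16.6
eef_pos: [609.9, 37.9, 215.3]
ee_rot: [-0.007, 0.906, -0.014, -0.423]
force: [-0.6, -0.0, -2.5]
grip_width: 0.519
grip_force: 62.7
```

>>> step_arm:
  increments:
    - {"dx": 0.06, "dy": 0, "dz": 0.05, "wx": 0, "wy": 0, "wz": 0}
    - {"dx": 0.06, "dy": 0, "dz": 0.05, "wx": 0, "wy": 0, "wz": 0}
    - {"dx": 0, "dy": 0, "dz": 0, "wx": 0, "wy": 0, "wz": 0}

```text
time_s: 16.9
eef_pos: [609.9, 37.9, 211.3]
ee_rot: [-0.007, 0.906, -0.014, -0.423]
force: [-0.8, 0.0, -2.3]
grip_width: 0.521
grip_force: 62.7
```

>>> step_arm:
  increments:
    - {"dx": 0.12, "dy": 0, "dz": 0.1, "wx": 0, "wy": 0, "wz": 0}
    - {"dx": 0.12, "dy": 0, "dz": 0.1, "wx": 0, "wy": 0, "wz": 0}
    - {"dx": 0, "dy": 0, "dz": 0, "wx": 0, "wy": 0, "wz": 0}

```text
time_s: 17.2
eef_pos: [609.9, 37.9, 203.1]
ee_rot: [-0.007, 0.906, -0.014, -0.423]
force: [-1.0, -0.6, -1.9]
grip_width: 0.519
grip_force: 62.7
```

>>> step_arm:
  increments:
    - {"dx": 0.12, "dy": 0, "dz": 0.1, "wx": 0, "wy": 0, "wz": 0}
    - {"dx": 0.12, "dy": 0, "dz": 0.1, "wx": 0, "wy": 0, "wz": 0}
    - {"dx": 0, "dy": 0, "dz": 0, "wx": 0, "wy": 0, "wz": 0}

```text
time_s: 17.5
eef_pos: [609.9, 37.9, 195.4]
ee_rot: [-0.007, 0.906, -0.014, -0.423]
force: [-0.1, 0.2, -2.9]
grip_width: 0.519
grip_force: 62.7
```

>>> step_arm:
  increments:
    - {"dx": 0.12, "dy": 0, "dz": 0.1, "wx": 0, "wy": 0, "wz": 0}
    - {"dx": 0.06, "dy": 0, "dz": 0.05, "wx": 0, "wy": 0, "wz": 0}
    - {"dx": 0, "dy": 0, "dz": 0, "wx": 0, "wy": 0, "wz": 0}

```text
time_s: 17.8
eef_pos: [610.0, 37.9, 189.9]
ee_rot: [-0.007, 0.906, -0.014, -0.423]
force: [-0.5, -0.4, -1.6]
grip_width: 0.523
grip_force: 62.7
```

>>> step_arm:
  increments:
    - {"dx": 0.03, "dy": 0, "dz": 0.03, "wx": 0, "wy": 0, "wz": 0}
    - {"dx": 0.03, "dy": 0, "dz": 0.03, "wx": 0, "wy": 0, "wz": 0}
    - {"dx": 0, "dy": 0, "dz": 0, "wx": 0, "wy": 0, "wz": 0}
  fingers: 41
  squeeze: 25

```text
time_s: 18.1
eef_pos: [609.9, 37.9, 188.0]
ee_rot: [-0.007, 0.906, -0.014, -0.422]
force: [-0.0, -0.1, -2.4]
grip_width: 0.521
grip_force: 62.7
```

>>> step_arm:
  increments:
    - {"dx": 0.04, "dy": 0, "dz": 0.03, "wx": 0, "wy": 0, "wz": 0}
    - {"dx": 0.04, "dy": 0, "dz": 0.03, "wx": 0, "wy": 0, "wz": 0}
    - {"dx": 0.04, "dy": 0, "dz": 0.03, "wx": 0, "wy": 0, "wz": 0}
    - {"dx": 0, "dy": 0, "dz": 0, "wx": 0, "wy": 0, "wz": 0}

```text
time_s: 18.5
eef_pos: [610.1, 37.9, 184.1]
ee_rot: [-0.007, 0.906, -0.014, -0.423]
force: [-0.1, -0.8, -2.9]
grip_width: 0.519
grip_force: 62.7
```

```bash
python3 - <<'E'
from h import *
c=cap('top'); c['frame']=cv2.imread('pics/a.png')
im=c['frame']; s=8
out=[]
for o in((590,38.2),(585.6,-106.8)):
    u,v=proj(c,(*o,60))[0]; M=np.float32([[s,0,190-s*u],[0,s,150-s*v]]); t=cv2.warpAffine(im,M,(380,300),flags=2); t=cv2.convertScaleAbs(t,alpha=1.5); t2=t.copy()
    d=(30,52) if o[1]>0 else (42,62)
    for z,col in((75,(0,255,255)),(35,(0,255,0)),(5,(255,0,255))):
        b=(proj(c,box(*o,-.03,(*d,0),z)[::2][[0,1,3,2]])-[u,v])*s+[190,150]; cv2.polylines(t2,[np.int32(b)],1,col,1)
    out.append(np.vstack([t,t2]))
cv2.imwrite('pics/g.png',np.hstack(out))
E
```

```text
(no output)
```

View pics/g.png

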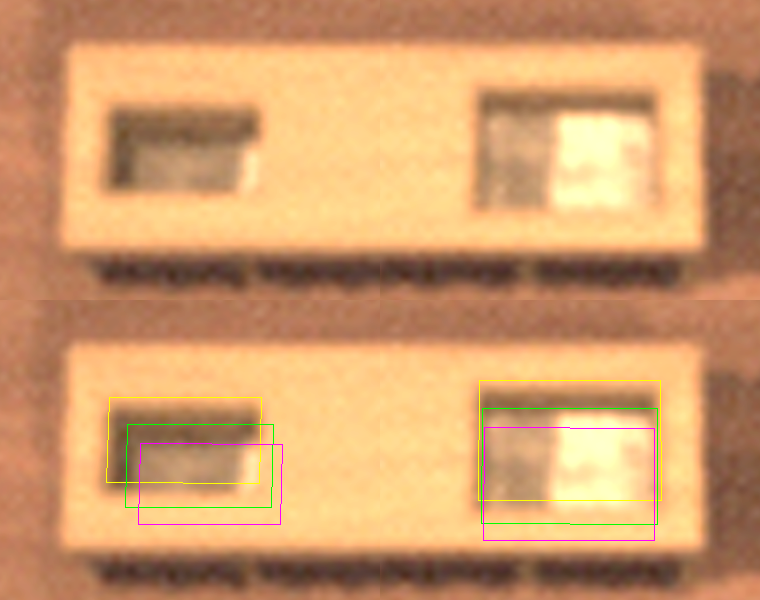

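>>> step_arm:
  increments:
    - {"dx": 0.03, "dy": 0, "dz": 0.025, "wx": 0, "wy": 0, "wz": 0}
    - {"dx": 0.03, "dy": 0, "dz": 0.025, "wx": 0, "wy": 0, "wz": 0}
    - {"dx": 0, "dy": 0, "dz": 0, "wx": 0, "wy": 0, "wz": 0}

```text
time_s: 18.85
eef_pos: [610.1, 37.9, 182.2]
ee_rot: [-0.007, 0.906, -0.014, -0.423]
force: [-0.5, 0.3, -1.7]
grip_width: 0.52
grip_force: 62.7
```

The narrow floor looks about 20 mm high and the wide one about 33 mm. I'll go down freely to about 8 mm above the expected contact, then feel for it.

>>> step_arm:
  increments:
    - {"dx": 0.06, "dy": 0, "dz": 0.05, "wx": 0, "wy": 0, "wz": 0}
    - {"dx": 0.06, "dy": 0, "dz": 0.05, "wx": 0, "wy": 0, "wz": 0}
    - {"dx": 0, "dy": 0, "dz": 0, "wx": 0, "wy": 0, "wz": 0}

```text
time_s: 19.15
eef_pos: [610.0, 37.9, 178.1]
ee_rot: [-0.007, 0.906, -0.014, -0.423]
force: [0.0, -0.9, -1.2]
grip_width: 0.519
grip_force: 62.7
```

>>> step_arm:
  increments:
    - {"dx": 0.06, "dy": 0, "dz": 0.05, "wx": 0, "wy": 0, "wz": 0}
    - {"dx": 0.03, "dy": 0, "dz": 0.025, "wx": 0, "wy": 0, "wz": 0}
    - {"dx": 0, "dy": 0, "dz": 0, "wx": 0, "wy": 0, "wz": 0}

```text
time_s: 19.45
eef_pos: [610.1, 37.9, 175.4]
ee_rot: [-0.007, 0.906, -0.014, -0.423]
force: [-0.3, -0.3, -2.0]
grip_width: 0.522
grip_force: 62.7
```

>>> step_arm:
  increments:
    - {"dx": 0.04, "dy": 0, "dz": 0.03, "wx": 0, "wy": 0, "wz": 0}
    - {"dx": 0.04, "dy": 0, "dz": 0.03, "wx": 0, "wy": 0, "wz": 0}
    - {"dx": 0, "dy": 0, "dz": 0, "wx": 0, "wy": 0, "wz": 0}

```text
time_s: 19.75
eef_pos: [610.2, 37.9, 172.9]
ee_rot: [-0.007, 0.906, -0.014, -0.423]
force: [0.4, -0.3, -1.5]
grip_width: 0.519
grip_force: 62.7
```

>>> step_arm:
  increments:
    - {"dx": 0.03, "dy": 0, "dz": 0.03, "wx": 0, "wy": 0, "wz": 0}
    - {"dx": 0.03, "dy": 0, "dz": 0.03, "wx": 0, "wy": 0, "wz": 0}
    - {"dx": 0, "dy": 0, "dz": 0, "wx": 0, "wy": 0, "wz": 0}

```text
time_s: 20.05
eef_pos: [610.0, 38.0, 170.8]
ee_rot: [-0.007, 0.906, -0.014, -0.423]
force: [0.0, 0.0, -1.7]
grip_width: 0.524
grip_force: 62.7
```

>>> step_arm:
  increments:
    - {"dx": 0.03, "dy": 0, "dz": 0.03, "wx": 0, "wy": 0, "wz": 0}
    - {"dx": 0.03, "dy": 0, "dz": 0.03, "wx": 0, "wy": 0, "wz": 0}
    - {"dx": 0, "dy": 0, "dz": 0, "wx": 0, "wy": 0, "wz": 0}

```text
time_s: 20.35
eef_pos: [609.8, 37.9, 168.7]
ee_rot: [-0.007, 0.906, -0.014, -0.423]
force: [0.6, -0.2, -2.4]
grip_width: 0.522
grip_force: 62.7
```

>>> step_arm:
  increments:
    - {"dx": 0.03, "dy": 0, "dz": 0.03, "wx": 0, "wy": 0, "wz": 0}
    - {"dx": 0.03, "dy": 0, "dz": 0.03, "wx": 0, "wy": 0, "wz": 0}
    - {"dx": 0, "dy": 0, "dz": 0, "wx": 0, "wy": 0, "wz": 0}

```text
time_s: 20.65
eef_pos: [609.7, 38.0, 166.6]
ee_rot: [-0.007, 0.906, -0.014, -0.423]
force: [-0.2, 0.0, -1.5]
grip_width: 0.52
grip_force: 62.7
```

>>> step_arm:
  increments:
    - {"dx": 0.04, "dy": 0, "dz": 0.02, "wx": 0, "wy": 0, "wz": 0}
    - {"dx": 0.03, "dy": 0, "dz": 0.02, "wx": 0, "wy": 0, "wz": 0}
    - {"dx": 0, "dy": 0, "dz": 0, "wx": 0, "wy": 0, "wz": 0}

```text
time_s: 20.95
eef_pos: [610.0, 38.0, 164.6]
ee_rot: [-0.007, 0.906, -0.014, -0.423]
force: [-0.1, 0.9, -1.9]
grip_width: 0.52
grip_force: 62.7
```

>>> step_arm:
  increments:
    - {"dx": 0.03, "dy": 0, "dz": 0.03, "wx": 0, "wy": 0, "wz": 0}
    - {"dx": 0.03, "dy": 0, "dz": 0.02, "wx": 0, "wy": 0, "wz": 0}
    - {"dx": 0, "dy": 0, "dz": 0, "wx": 0, "wy": 0, "wz": 0}

```text
time_s: 21.25
eef_pos: [610.0, 38.0, 162.6]
ee_rot: [-0.007, 0.906, -0.014, -0.423]
force: [0.1, -0.2, -1.6]
grip_width: 0.524
grip_force: 62.7
```

>>> step_arm:
  increments:
    - {"dx": 0.03, "dy": 0, "dz": 0.03, "wx": 0, "wy": 0, "wz": 0}
    - {"dx": 0.03, "dy": 0, "dz": 0.02, "wx": 0, "wy": 0, "wz": 0}
    - {"dx": 0, "dy": 0, "dz": 0, "wx": 0, "wy": 0, "wz": 0}

```text
time_s: 21.55
eef_pos: [610.1, 37.9, 162.3]
ee_rot: [-0.007, 0.906, -0.014, -0.422]
force: [1.2, -0.3, 8.1]
grip_width: 0.519
grip_force: 63.3
```

>>> step_arm:
  increments:
    - {"dx": -0.03, "dy": 0, "dz": -0.02, "wx": 0, "wy": 0, "wz": 0}
    - {"dx": 0, "dy": 0, "dz": 0, "wx": 0, "wy": 0, "wz": 0}

```text
time_s: 21.75
eef_pos: [610.0, 37.9, 162.4]
ee_rot: [-0.007, 0.906, -0.014, -0.422]
force: [0.9, -0.7, 3.6]
grip_width: 0.52
grip_force: 63.0
```

>>> step_arm:
  increments:
    - {"dx": 0, "dy": 0, "dz": 0, "wx": 0, "wy": 0, "wz": 0}
    - {"dx": 0, "dy": 0, "dz": 0, "wx": 0, "wy": 0, "wz": 0}
    - {"dx": 0, "dy": 0, "dz": 0, "wx": 0, "wy": 0, "wz": 0}
    - {"dx": 0, "dy": 0, "dz": 0, "wx": 0, "wy": 0, "wz": 0}
  fingers: 75

```text
time_s: 22.15
eef_pos: [610.0, 38.0, 161.6]
ee_rot: [-0.007, 0.906, -0.014, -0.422]
force: [-0.0, -0.1, -0.7]
grip_width: 0.875
grip_force: 0.0
```

>>> step_arm:
  increments:
    - {"dx": 0, "dy": 0, "dz": -0.3, "wx": 0, "wy": 0, "wz": 0}
    - {"dx": 0, "dy": 0, "dz": -0.6, "wx": 0, "wy": 0, "wz": 0}
    - {"dx": 0, "dy": 0, "dz": -1, "wx": 0, "wy": 0, "wz": 0}
    - {"dx": 0, "dy": 0, "dz": -1, "wx": 0, "wy": 0, "wz": 0}
    - {"dx": 0, "dy": 0, "dz": -1, "wx": 0, "wy": 0, "wz": 0}

```text
time_s: 22.65
eef_pos: [646.2, 34.3, 213.2]
ee_rot: [-0.008, 0.907, -0.014, -0.42]
force: [0.6, -0.7, -0.4]
grip_width: 0.875
grip_force: 0.0
```

```bash
python3 - <<'E'
from kin import *
s=log(); p=np.array(s['eef_pos']); M=rot(s['ee_rot'])
yaw=.235; u=np.array([np.cos(yaw),np.sin(yaw),0]); a=np.radians(-42)
Tg=frame(yaw,a); G=np.r_[481.5,336.3,0]+45*u; G[2]=26; P=G-6*Tg[:,2]; print('grasp TCP',P)
A=p+[-40,0,90]; B=np.r_[P[:2],300]
q=path([(p,M),(A,M),(B,Tg),(P,Tg)],s['joints'])
Tf=frame(-.03,a+np.pi/2)
C=np.array((480,150,300.)); Hh=(570,-106,235)
path([(P,Tg),(B,Tg),(B,frame(yaw,a+np.pi/2)),(Hh,Tf),((570,-106,130),Tf)],q)
E
```

```text
22.65 [-0.107  1.238  0.191 -0.105  2.576  1.431] [646.2  34.3 213.2] F [ 0.6 -0.7 -0.4] w 0.875 g 0.0
grasp TCP [529.16758003 347.71274856  30.45886895]
4 [606.  34. 303.] [-0.11  1.02  0.39 -0.12  2.59  1.42] maxspeed [0.01 0.66 0.77 0.05 0.14 0.06] err 0.0 margin 0.08
13 [529. 348. 300.] [0.36 1.02 0.35 0.14 2.49 1.78] maxspeed [0.38 0.28 0.57 0.27 0.3  0.32] err 0.0 margin 0.16
11 [529. 348.  30.] [0.36 1.19 0.71 0.09 1.97 1.7 ] maxspeed [0.   0.31 0.76 0.12 0.68 0.15] err 0.0 margin 0.24
11 [529. 348. 300.] [0.36 1.02 0.35 0.14 2.49 1.78] maxspeed [0.   0.31 0.76 0.12 0.68 0.15] err 0.0 margin 0.16
15 [529. 348. 300.] [ 0.46  0.23  1.69 -0.41  0.42  2.1 ] maxspeed [0.08 0.79 1.13 1.4  1.44 1.37] err 0.0 margin 0.28
19 [ 570 -106  235] [-0.53  0.18  1.95  1.02  0.44  0.24] maxspeed [0.57 0.23 0.39 1.19 0.26 1.44] err 0.0 margin 0.26
5 [ 570 -106  130] [-0.53  0.38  2.04  1.71  0.37 -0.5 ] maxspeed [0.   0.45 0.24 1.51 0.28 1.62] err 0.0 margin 0.35
```

>>> step_arm:
  increments:
    - {"dx": -0.95, "dy": 0, "dz": -0.28, "wx": 0, "wy": 0, "wz": 0}
    - {"dx": -0.95, "dy": 0, "dz": -0.28, "wx": 0, "wy": 0, "wz": 0}
    - {"dx": -0.95, "dy": 0, "dz": -0.28, "wx": 0, "wy": 0, "wz": 0}
    - {"dx": -0.95, "dy": 0, "dz": -0.28, "wx": 0, "wy": 0, "wz": 0}
  fingers: 85

```text
time_s: 23.05
eef_pos: [605.3, 35.4, 308.8]
ee_rot: [-0.007, 0.91, -0.014, -0.415]
force: [-0.4, 0.4, -0.5]
grip_width: 1.0
grip_force: 0.0
```

```bash
python3 - <<'E'
from kin import *
s=log()
yaw=.24; u=np.array([np.cos(yaw),np.sin(yaw),0]); a=np.radians(-42)
Tg=frame(yaw,a); G=np.r_[481.5,336.3,0]+45*u; G[2]=26; P=G-6*Tg[:,2]
B=np.r_[P[:2],240]; go(B,Tg)
M=rot(s['ee_rot']); path([(s['eef_pos'],M),(s['eef_pos'],Tg),(B,Tg)],s['joints'])
E
```

```text
23.05 [-0.112  1.013  0.394 -0.113  2.586  1.421] [605.3  35.4 308.8] F [-0.4  0.4 -0.5] w 1.0 g 0.0
rot [-1.86  1.16 -1.81] 2 [-0.93   0.581 -0.906] | trans [  1.85 -12.87   2.04] 13 [ 0.142 -0.99   0.157]
2 [605.  35. 309.] [-0.06  0.92  0.51 -0.29  2.39  1.13] maxspeed [0.27 0.49 0.69 1.06 1.05 1.63] err 0.0 margin 0.25
13 [529. 348. 240.] [0.37 1.01 0.51 0.12 2.34 1.75] maxspeed [0.33 0.26 0.37 0.35 0.15 0.54] err 0.0 margin 0.32
```

>>> step_arm:
  increments:
    - {"dx": 0, "dy": 0, "dz": 0, "wx": -0.62, "wy": 0.39, "wz": -0.6}
    - {"dx": 0, "dy": 0, "dz": 0, "wx": -0.62, "wy": 0.39, "wz": -0.6}
    - {"dx": 0, "dy": 0, "dz": 0, "wx": -0.62, "wy": 0.38, "wz": -0.61}
    - {"dx": 0.14, "dy": -0.99, "dz": 0.16, "wx": 0, "wy": 0, "wz": 0}
    - {"dx": 0.14, "dy": -0.99, "dz": 0.16, "wx": 0, "wy": 0, "wz": 0}

```text
time_s: 23.55
eef_pos: [593.7, 84.0, 297.6]
ee_rot: [0.043, 0.927, 0.112, -0.355]
force: [-0.5, 0.5, 0.1]
grip_width: 0.998
grip_force: 0.0
```

>>> step_arm:
  increments:
    - {"dx": 0.14, "dy": -0.99, "dz": 0.16, "wx": 0, "wy": 0, "wz": 0}
    - {"dx": 0.14, "dy": -0.99, "dz": 0.16, "wx": 0, "wy": 0, "wz": 0}
    - {"dx": 0.14, "dy": -0.99, "dz": 0.16, "wx": 0, "wy": 0, "wz": 0}
    - {"dx": 0.14, "dy": -0.99, "dz": 0.16, "wx": 0, "wy": 0, "wz": 0}
    - {"dx": 0.14, "dy": -0.99, "dz": 0.16, "wx": 0, "wy": 0, "wz": 0}

```text
time_s: 24.05
eef_pos: [563.8, 204.6, 270.7]
ee_rot: [0.042, 0.927, 0.112, -0.356]
force: [0.0, -0.5, 0.6]
grip_width: 0.999
grip_force: 0.0
```

>>> step_arm:
  increments:
    - {"dx": 0.14, "dy": -0.99, "dz": 0.16, "wx": 0, "wy": 0, "wz": 0}
    - {"dx": 0.14, "dy": -0.99, "dz": 0.16, "wx": 0, "wy": 0, "wz": 0}
    - {"dx": 0.14, "dy": -0.99, "dz": 0.16, "wx": 0, "wy": 0, "wz": 0}
    - {"dx": 0.14, "dy": -0.99, "dz": 0.16, "wx": 0, "wy": 0, "wz": 0}
    - {"dx": 0.14, "dy": -0.99, "dz": 0.16, "wx": 0, "wy": 0, "wz": 0}

```text
time_s: 24.55
eef_pos: [534.0, 324.8, 244.4]
ee_rot: [0.042, 0.927, 0.112, -0.356]
force: [0.2, -0.4, -0.0]
grip_width: 0.997
grip_force: 0.0
```

>>> step_arm:
  increments:
    - {"dx": 0.1, "dy": -0.6, "dz": 0.1, "wx": 0, "wy": 0, "wz": 0}
    - {"dx": 0, "dy": 0, "dz": 0, "wx": 0, "wy": 0, "wz": 0}
    - {"dx": 0, "dy": 0, "dz": 0, "wx": 0, "wy": 0, "wz": 0}

```text
time_s: 24.85
eef_pos: [531.0, 337.7, 240.1]
ee_rot: [0.042, 0.926, 0.112, -0.357]
force: [0.3, 0.1, -0.6]
grip_width: 0.995
grip_force: 0.0
```

```bash
cat >> h.py <<'E'
def wcap():
    s=ctrl.sense(); c=eyes.capture('wrist'); X=np.array(c['tool_from_camera']); W=rot(s['ee_rot'])
    Rw=W@X[:3,:3]; o=W@X[:3,3]+s['eef_pos']; c['R']=Rw.T; c['t']=-Rw.T@o; return c
E
python3 - <<'E'
from h import *
log(); d=(155,56,36); c=wcap(); o={}
for n,cc in (('wrist',c),('top',cap('top')),('scene',cap('scene'))):
    try: x,f,_=fit({n:cc},'glasses_case',d,(481.5,336.3)); print(n,x.round(3),round(f,3))
    except ZeroDivisionError: print(n,'none')
im=c['frame'].copy(); cv2.polylines(im,[cv2.convexHull(np.int32(proj(c,box(481.5,336.3,.24,d))))],1,(0,255,0),1)
sc=cap('scene'); u,v=np.int32(proj(sc,(590,0,100))[0]); t=cv2.resize(sc['frame'][v-60:v+36,u-50:u+46],None,fx=3,fy=3,interpolation=2)
pad=np.zeros((384,288,3),'u1'); pad[:288]=t; cv2.imwrite('pics/h.png',np.hstack([im,pad]))
E
```

```text
24.85 [0.352 1.003 0.537 0.106 2.332 1.726] [531.  337.7 240.1] F [ 0.3  0.1 -0.6] w 0.995 g 0.0
wrist [4.84808e+02 3.39201e+02 2.38000e-01] 0.054
top [4.81600e+02 3.36331e+02 2.48000e-01] 0.078
scene [4.83001e+02 3.37540e+02 1.93000e-01] 0.105
```

View pics/h.png

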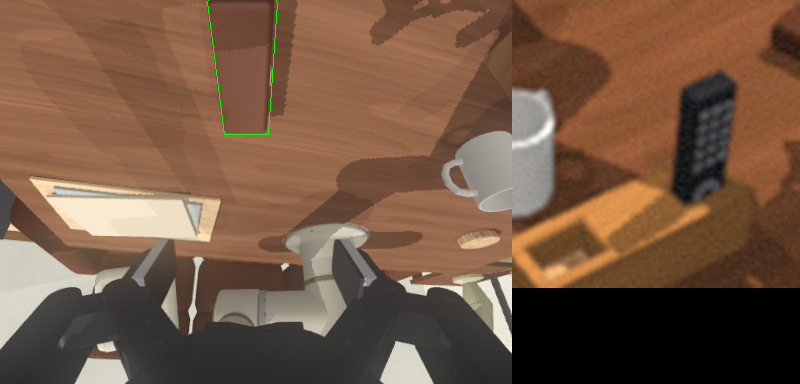

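```bash
python3 - <<'E'
from h import *
yaw=.24; u=np.array([np.cos(yaw),np.sin(yaw),0]); a=np.radians(-42)
Tg=frame(yaw,a); G=np.r_[483,337.7,0]+45*u; G[2]=28; P=G-6*Tg[:,2]; print(P)
B=P+[0,0,60]; go(B,Tg); go(P,Tg,(B,Tg))
E
```

```text
[530.60992068 349.3509428   32.45886895]
rot [-0.01  0.04  0.  ] 1 [-0.015  0.042  0.004] | trans [ 4.01 -0.45  4.31] 5 [ 0.802 -0.09   0.862]
rot [0. 0. 0.] 0 [0. 0. 0.] | trans [1.61 0.   1.78] 2 [0.803 0.    0.892]
```

>>> step_arm:
  increments:
    - {"dx": 0.8, "dy": -0.09, "dz": 0.86, "wx": -0.01, "wy": 0.04, "wz": 0}
    - {"dx": 0.8, "dy": -0.09, "dz": 0.86, "wx": 0, "wy": 0, "wz": 0}
    - {"dx": 0.8, "dy": -0.09, "dz": 0.86, "wx": 0, "wy": 0, "wz": 0}
    - {"dx": 0.8, "dy": -0.09, "dz": 0.86, "wx": 0, "wy": 0, "wz": 0}
    - {"dx": 0.8, "dy": -0.09, "dz": 0.86, "wx": 0, "wy": 0, "wz": 0}

```text
time_s: 25.7
eef_pos: [530.1, 349.8, 91.6]
ee_rot: [0.043, 0.927, 0.112, -0.356]
force: [0.0, -0.1, 0.2]
grip_width: 0.998
grip_force: 0.0
```

>>> step_arm:
  increments:
    - {"dx": 0.4, "dy": 0, "dz": 0.45, "wx": 0, "wy": 0, "wz": 0}
    - {"dx": 0.4, "dy": 0, "dz": 0.45, "wx": 0, "wy": 0, "wz": 0}
    - {"dx": 0.4, "dy": 0, "dz": 0.45, "wx": 0, "wy": 0, "wz": 0}
    - {"dx": 0.4, "dy": 0, "dz": 0.43, "wx": 0, "wy": 0, "wz": 0}
    - {"dx": 0, "dy": 0, "dz": 0, "wx": 0, "wy": 0, "wz": 0}

```text
time_s: 26.2
eef_pos: [529.4, 349.6, 30.9]
ee_rot: [0.043, 0.926, 0.112, -0.357]
force: [-0.1, 0.2, 0.2]
grip_width: 0.993
grip_force: 0.0
```

>>> step_arm:
  increments:
    - {"dx": 0, "dy": 0, "dz": 0, "wx": 0, "wy": 0, "wz": 0}
    - {"dx": 0, "dy": 0, "dz": 0, "wx": 0, "wy": 0, "wz": 0}
    - {"dx": 0, "dy": 0, "dz": 0, "wx": 0, "wy": 0, "wz": 0}
    - {"dx": 0, "dy": 0, "dz": 0, "wx": 0, "wy": 0, "wz": 0}
    - {"dx": 0, "dy": 0, "dz": 0, "wx": 0, "wy": 0, "wz": 0}
  fingers: 48
  squeeze: 45

```text
time_s: 26.7
eef_pos: [530.5, 350.1, 34.0]
ee_rot: [0.042, 0.927, 0.112, -0.355]
force: [4.3, 1.7, 6.1]
grip_width: 0.653
grip_force: 48.9
```

```bash
python3 - <<'E'
from kin import *
s=log(); M=rot(s['ee_rot']); print(M.round(3).tolist(), s['grip_width']*85.4)
p=np.array(s['eef_pos']); a=np.radians(-42); B=p+[-20,0,220]
path([(p,M),(B,frame(.24,a)),(B,frame(.24,a+np.pi/2)),((562,-105,250),frame(-.03,a+np.pi/2)),((562,-105,140),frame(-.03,a+np.pi/2))],s['joints'])
B2=np.array([430,250,270.]);
print('alt');path([(p,M),(p+[-20,0,220],frame(.24,a)),(B2,frame(.24,a+np.pi/2)),((480,80,270),frame(-.03,a+np.pi/2)),((562,-105,250),frame(-.03,a+np.pi/2)),((562,-105,140),frame(-.03,a+np.pi/2))],s['joints'])
E
```

```text
26.7 [0.368 1.189 0.695 0.093 1.983 1.703] [530.5 350.1  34. ] F [4.3 1.7 6.1] w 0.653 g 48.9
[[0.723, 0.238, -0.649], [0.178, -0.971, -0.158], [-0.668, -0.001, -0.744]] 55.77025033008482
9 [511. 350. 254.] [0.38 0.95 0.59 0.13 2.32 1.76] maxspeed [0.01 0.36 0.33 0.06 0.47 0.09] err 0.0 margin 0.4
15 [511. 350. 254.] [ 0.48  0.26  1.79 -0.59  0.32  2.3 ] maxspeed [0.09 0.66 0.86 2.33 1.42 2.31] err 0.0 margin 0.3
19 [ 562 -105  250] [-0.54  0.14  1.95  0.96  0.46  0.31] maxspeed [0.59 0.26 0.35 1.5  0.26 1.76] err 0.0 margin 0.2
5 [ 562 -105  140] [-0.54  0.34  2.06  1.65  0.37 -0.45] maxspeed [0.   0.47 0.27 1.59 0.33 1.71] err 0.0 margin 0.35
alt
9 [511. 350. 254.] [0.38 0.95 0.59 0.13 2.32 1.76] maxspeed [0.01 0.36 0.33 0.06 0.47 0.09] err 0.0 margin 0.4
15 [430. 250. 270.] [ 0.32 -0.05  2.09 -0.22  0.27  1.84] maxspeed [0.1  0.92 1.31 0.75 1.48 0.67] err 0.0 margin 0.25
7 [480  80 270] [-0.1  -0.09  2.13  0.2   0.27  1.33] maxspeed [0.61 0.16 0.14 0.65 0.03 0.78] err 0.0 margin 0.24
8 [ 562 -105  250] [-0.54  0.14  1.95  0.96  0.46  0.31] maxspeed [0.71 0.37 0.36 1.92 0.28 2.33] err 0.0 margin 0.26
5 [ 562 -105  140] [-0.54  0.34  2.06  1.65  0.37 -0.45] maxspeed [0.   0.47 0.27 1.59 0.33 1.71] err 0.0 margin 0.35
```

```bash
python3 - <<'E'
from kin import *
s=ctrl.sense(); M=rot(s['ee_rot']); p=np.array(s['eef_pos'])
a=np.radians(-41.9); T1=frame(.2415,a); T2=frame(.2415,a+np.pi/2); T3=frame(-.03,a+np.pi/2)
A=p+[0,0,90]; B=np.array([430,250,270.]); C=np.array([440,-105,270.]); D=np.array([569.2,-107.3,240])
path([(p,M),(A,T1),(B,T1),(B,T2),(B,T3),(C,T3),(D,T3),(D-[0,0,110],T3)],s['joints'])
go(A,T1);go(B,T1,(A,T1));go(B,T2,(B,T1));go(B,T3,(B,T2));go(C,T3,(B,T3));go(D,T3,(C,T3))
E
```

```text
4 [531. 350. 124.] [0.37 1.09 0.66 0.1  2.12 1.72] maxspeed [0.   0.28 0.15 0.02 0.37 0.04] err 0.0 margin 0.47
6 [430. 250. 270.] [0.28 0.62 1.15 0.03 2.1  1.61] maxspeed [0.17 0.91 1.17 0.13 0.25 0.19] err 0.0 margin 0.59
16 [430. 250. 270.] [ 0.32 -0.05  2.09 -0.22  0.27  1.83] maxspeed [0.04 0.51 0.64 0.93 1.41 0.94] err 0.0 margin 0.25
2 [430. 250. 270.] [ 0.45  0.02  2.03 -0.87  0.47  2.72] maxspeed [0.71 0.37 0.37 4.43 1.25 5.62] err 0.0 margin 0.16
15 [ 440. -105.  270.] [-0.77 -0.18  2.2   0.95  0.67  0.19] maxspeed [0.94 0.38 0.38 2.42 0.54 2.94] err 0.0 margin 0.25
6 [ 569. -107.  240.] [-0.54  0.17  1.95  1.    0.44  0.26] maxspeed [0.53 0.64 0.48 0.17 0.54 0.2 ] err 0.0 margin 0.39
5 [ 569. -107.  130.] [-0.54  0.38  2.05  1.71  0.37 -0.51] maxspeed [0.   0.47 0.26 1.57 0.3  1.68] err 0.0 margin 0.35
rot [-0.01  0.   -0.  ] 1 [-0.013  0.001 -0.   ] | trans [-2.4   0.   -2.68] 3 [-0.801  0.    -0.893]
rot [0. 0. 0.] 0 [0. 0. 0.] | trans [-7.52  2.93 -1.1 ] 8 [-0.94   0.366 -0.138]
rot [-0. 15. -0.] 15 [-0.  1. -0.] | trans [0. 0. 0.] 0 [0. 0. 0.]
rot [-1.93  0.    1.73] 2 [-0.965  0.     0.866] | trans [0. 0. 0.] 0 [0. 0. 0.]
rot [0. 0. 0.] 0 [0. 0. 0.] | trans [ 0.55 14.18  0.61] 15 [0.037 0.945 0.041]
rot [0. 0. 0.] 0 [0. 0. 0.] | trans [ 2.56 -0.06  4.65] 5 [ 0.512 -0.013  0.93 ]
```

```bash
python3 - <<'E'
from kin import *
s=ctrl.sense(); M=rot(s['ee_rot']); p=np.array(s['eef_pos'])
a=np.radians(-41.9); T1=frame(.2415,a); T2=frame(-.03,a); T3=frame(-.03,a+np.pi/2)
A=p+[0,0,90]; B=np.array([500,250,275.]); C=np.array([480,-105,275.]); D=np.array([569.2,-107.3,240])
path([(p,M),(A,T1),(B,T1),(B,T2),(C,T2),(C,T3),(D,T3),(D-[0,0,110],T3)],s['joints'])
go(A,T1);go(B,T1,(A,T1));go(B,T2,(B,T1));go(C,T2,(B,T2));go(C,T3,(C,T2));go(D,T3,(C,T3))
E
```

```text
4 [531. 350. 124.] [0.37 1.09 0.66 0.1  2.12 1.72] maxspeed [0.   0.28 0.15 0.02 0.37 0.04] err 0.0 margin 0.47
7 [500. 250. 275.] [0.25 0.77 0.87 0.01 2.23 1.58] maxspeed [0.18 0.53 0.5  0.15 0.25 0.22] err 0.0 margin 0.52
2 [500. 250. 275.] [0.19 0.74 0.93 0.18 2.18 1.84] maxspeed [0.3  0.18 0.32 0.88 0.29 1.32] err 0.0 margin 0.7
15 [ 480. -105.  275.] [-0.35  0.61  1.16 -0.24  2.07  1.21] maxspeed [0.37 0.24 0.42 0.29 0.12 0.44] err 0.0 margin 0.78
15 [ 480. -105.  275.] [-0.68 -0.08  2.11  0.93  0.6   0.27] maxspeed [0.32 0.56 0.69 2.29 1.1  2.29] err 0.0 margin 0.45
4 [ 569. -107.  240.] [-0.54  0.17  1.95  1.    0.44  0.26] maxspeed [0.42 0.67 0.45 0.23 0.48 0.04] err 0.0 margin 0.42
5 [ 569. -107.  130.] [-0.54  0.38  2.05  1.71  0.37 -0.51] maxspeed [0.   0.47 0.26 1.57 0.3  1.68] err 0.0 margin 0.35
rot [-0.01  0.   -0.  ] 1 [-0.013  0.001 -0.   ] | trans [-2.4   0.   -2.68] 3 [-0.801  0.    -0.893]
rot [0. 0. 0.] 0 [0. 0. 0.] | trans [-5.63  3.6  -3.07] 6 [-0.938  0.599 -0.511]
rot [1.73 0.   1.93] 2 [0.866 0.    0.965] | trans [0. 0. 0.] 0 [0. 0. 0.]
rot [0. 0. 0.] 0 [0. 0. 0.] | trans [-0.28 14.22  0.25] 15 [-0.019  0.948  0.017]
rot [-0. 15. -0.] 15 [-0.  1. -0.] | trans [0. 0. 0.] 0 [0. 0. 0.]
rot [0. 0. 0.] 0 [0. 0. 0.] | trans [ 1.34 -0.02  3.59] 4 [ 0.335 -0.004  0.898]
```

>>> step_arm:
  increments:
    - {"dx": -0.2, "dy": 0, "dz": -0.23, "wx": 0, "wy": 0, "wz": 0}
    - {"dx": -0.5, "dy": 0, "dz": -0.56, "wx": 0, "wy": 0, "wz": 0}
    - {"dx": -0.57, "dy": 0, "dz": -0.63, "wx": 0, "wy": 0, "wz": 0}
    - {"dx": -0.57, "dy": 0, "dz": -0.63, "wx": 0, "wy": 0, "wz": 0}
    - {"dx": -0.57, "dy": 0, "dz": -0.63, "wx": 0, "wy": 0, "wz": 0}

```text
time_s: 27.2
eef_pos: [530.1, 349.9, 125.2]
ee_rot: [0.043, 0.927, 0.112, -0.356]
force: [0.6, -0.4, -0.7]
grip_width: 0.646
grip_force: 48.2
```

>>> step_arm:
  increments:
    - {"dx": -0.94, "dy": 0.6, "dz": -0.51, "wx": 0, "wy": 0, "wz": 0}
    - {"dx": -0.94, "dy": 0.6, "dz": -0.51, "wx": 0, "wy": 0, "wz": 0}
    - {"dx": -0.94, "dy": 0.6, "dz": -0.51, "wx": 0, "wy": 0, "wz": 0}
    - {"dx": -0.94, "dy": 0.6, "dz": -0.51, "wx": 0, "wy": 0, "wz": 0}
    - {"dx": -0.94, "dy": 0.6, "dz": -0.51, "wx": 0, "wy": 0, "wz": 0}

```text
time_s: 27.7
eef_pos: [504.1, 265.6, 251.3]
ee_rot: [0.043, 0.927, 0.112, -0.356]
force: [0.2, -0.2, 0.1]
grip_width: 0.647
grip_force: 48.1
```

>>> step_arm:
  increments:
    - {"dx": -0.94, "dy": 0.6, "dz": -0.51, "wx": 0, "wy": 0, "wz": 0}
    - {"dx": 0, "dy": 0, "dz": 0, "wx": 0.58, "wy": 0, "wz": 0.64}
    - {"dx": 0, "dy": 0, "dz": 0, "wx": 0.58, "wy": 0, "wz": 0.64}
    - {"dx": 0, "dy": 0, "dz": 0, "wx": 0.57, "wy": 0, "wz": 0.65}
    - {"dx": 0, "dy": 0, "dz": 0, "wx": 0, "wy": 0, "wz": 0}

```text
time_s: 28.2
eef_pos: [499.6, 248.7, 275.4]
ee_rot: [-0.006, 0.934, -0.015, -0.358]
force: [0.1, 1.1, -0.7]
grip_width: 0.649
grip_force: 48.2
```

```bash
python3 - <<'E'
from kin import *
s=log(); a=np.radians(-41.9); T2=frame(-.03,a); go((480,-105,275),T2)
E
```

```text
28.2 [0.189 0.741 0.931 0.181 2.183 1.842] [499.6 248.7 275.4] F [ 0.1  1.1 -0.7] w 0.649 g 48.2
rot [-0.02  0.01 -0.02] 1 [-0.019  0.013 -0.022] | trans [-0.26 14.17  0.25] 15 [-0.017  0.944  0.017]
```

>>> step_arm:
  increments:
    - {"dx": -0.02, "dy": 0.94, "dz": 0.02, "wx": 0, "wy": 0, "wz": 0}
    - {"dx": -0.02, "dy": 0.94, "dz": 0.02, "wx": 0, "wy": 0, "wz": 0}
    - {"dx": -0.02, "dy": 0.94, "dz": 0.02, "wx": 0, "wy": 0, "wz": 0}
    - {"dx": -0.02, "dy": 0.94, "dz": 0.02, "wx": 0, "wy": 0, "wz": 0}
    - {"dx": -0.02, "dy": 0.94, "dz": 0.02, "wx": 0, "wy": 0, "wz": 0}

```text
time_s: 28.7
eef_pos: [492.1, 131.6, 274.7]
ee_rot: [-0.005, 0.933, -0.013, -0.358]
force: [0.0, 0.1, -0.4]
grip_width: 0.646
grip_force: 48.2
```

>>> step_arm:
  increments:
    - {"dx": -0.02, "dy": 0.94, "dz": 0.02, "wx": 0, "wy": 0, "wz": 0}
    - {"dx": -0.02, "dy": 0.94, "dz": 0.02, "wx": 0, "wy": 0, "wz": 0}
    - {"dx": -0.02, "dy": 0.94, "dz": 0.02, "wx": 0, "wy": 0, "wz": 0}
    - {"dx": -0.02, "dy": 0.94, "dz": 0.02, "wx": 0, "wy": 0, "wz": 0}
    - {"dx": -0.02, "dy": 0.94, "dz": 0.02, "wx": 0, "wy": 0, "wz": 0}

```text
time_s: 29.2
eef_pos: [485.1, 14.3, 274.6]
ee_rot: [-0.005, 0.933, -0.013, -0.359]
force: [0.2, 0.8, -1.4]
grip_width: 0.647
grip_force: 48.2
```

>>> step_arm:
  increments:
    - {"dx": -0.02, "dy": 0.94, "dz": 0.02, "wx": 0, "wy": 0, "wz": 0}
    - {"dx": -0.02, "dy": 0.94, "dz": 0.02, "wx": 0, "wy": 0, "wz": 0}
    - {"dx": -0.02, "dy": 0.94, "dz": 0.02, "wx": 0, "wy": 0, "wz": 0}
    - {"dx": -0.02, "dy": 0.94, "dz": 0.02, "wx": 0, "wy": 0, "wz": 0}
    - {"dx": -0.02, "dy": 0.94, "dz": 0.02, "wx": 0, "wy": 0, "wz": 0}

```text
time_s: 29.7
eef_pos: [478.1, -103.0, 274.5]
ee_rot: [-0.005, 0.933, -0.013, -0.359]
force: [0.3, 0.8, -0.8]
grip_width: 0.648
grip_force: 48.2
```

>>> step_arm:
  increments:
    - {"dx": 0, "dy": 0, "dz": 0, "wx": 0, "wy": 1, "wz": 0}
    - {"dx": 0, "dy": 0, "dz": 0, "wx": 0, "wy": 1, "wz": 0}
    - {"dx": 0, "dy": 0, "dz": 0, "wx": 0, "wy": 1, "wz": 0}
    - {"dx": 0, "dy": 0, "dz": 0, "wx": 0, "wy": 1, "wz": 0}
    - {"dx": 0, "dy": 0, "dz": 0, "wx": 0, "wy": 1, "wz": 0}

```text
time_s: 30.2
eef_pos: [478.2, -102.1, 274.7]
ee_rot: [-0.001, 0.995, -0.014, -0.103]
force: [0.8, 0.8, -1.3]
grip_width: 0.643
grip_force: 48.1
```

>>> step_arm:
  increments:
    - {"dx": 0, "dy": 0, "dz": 0, "wx": 0, "wy": 0.8, "wz": 0}
    - {"dx": 0, "dy": 0, "dz": 0, "wx": 0, "wy": 0.8, "wz": 0}
    - {"dx": 0, "dy": 0, "dz": 0, "wx": 0, "wy": 0.8, "wz": 0}
    - {"dx": 0, "dy": 0, "dz": 0, "wx": 0, "wy": 0.8, "wz": 0}
    - {"dx": 0, "dy": 0, "dz": 0, "wx": 0, "wy": 0.8, "wz": 0}

```text
time_s: 30.7
eef_pos: [478.0, -102.0, 274.5]
ee_rot: [0.003, 0.994, -0.013, 0.106]
force: [0.3, 1.2, -1.6]
grip_width: 0.651
grip_force: 48.1
```

>>> step_arm:
  increments:
    - {"dx": 0, "dy": 0, "dz": 0, "wx": 0, "wy": 0.6, "wz": 0}
    - {"dx": 0, "dy": 0, "dz": 0, "wx": 0, "wy": 0.6, "wz": 0}
    - {"dx": 0, "dy": 0, "dz": 0, "wx": 0, "wy": 0.6, "wz": 0}
    - {"dx": 0, "dy": 0, "dz": 0, "wx": 0, "wy": 0.6, "wz": 0}
    - {"dx": 0, "dy": 0, "dz": 0, "wx": 0, "wy": 0.6, "wz": 0}

```text
time_s: 31.2
eef_pos: [478.0, -101.9, 274.3]
ee_rot: [0.005, 0.966, -0.012, 0.259]
force: [-0.5, -0.3, -1.5]
grip_width: 0.648
grip_force: 48.1
```

>>> step_arm:
  increments:
    - {"dx": 0, "dy": 0, "dz": 0, "wx": 0, "wy": 0.6, "wz": 0}
    - {"dx": 0, "dy": 0, "dz": 0, "wx": 0, "wy": 0.6, "wz": 0}
    - {"dx": 0, "dy": 0, "dz": 0, "wx": 0, "wy": 0.6, "wz": 0}
    - {"dx": 0, "dy": 0, "dz": 0, "wx": 0, "wy": 0.6, "wz": 0}
    - {"dx": 0, "dy": 0, "dz": 0, "wx": 0, "wy": 0.6, "wz": 0}

```text
time_s: 31.7
eef_pos: [478.1, -101.7, 274.3]
ee_rot: [0.007, 0.913, -0.011, 0.408]
force: [0.5, 0.6, -0.8]
grip_width: 0.647
grip_force: 48.1
```

```bash
python3 - <<'E'
from kin import *
s=log(); a=np.radians(48.1); T=frame(-.03,a); print(rot(s['ee_rot']).round(3).tolist()); go((569.2,-107.3,225),T)
E
```

```text
31.7 [-0.675 -0.091  2.118  0.926  0.595  0.267] [ 478.1 -101.7  274.3] F [ 0.5  0.6 -0.8] w 0.647 g 48.1
[[0.668, -0.026, 0.744], [-0.015, -1.0, -0.022], [0.744, 0.004, -0.668]]
rot [-0.   -0.    0.05] 1 [-0.003 -0.002  0.051] | trans [0.97 0.12 4.03] 5 [0.193 0.023 0.807]
```

>>> step_arm:
  increments:
    - {"dx": 0.19, "dy": 0.02, "dz": 0.81, "wx": 0, "wy": 0, "wz": 0.05}
    - {"dx": 0.19, "dy": 0.02, "dz": 0.81, "wx": 0, "wy": 0, "wz": 0}
    - {"dx": 0.19, "dy": 0.02, "dz": 0.81, "wx": 0, "wy": 0, "wz": 0}
    - {"dx": 0.19, "dy": 0.03, "dz": 0.81, "wx": 0, "wy": 0, "wz": 0}
    - {"dx": 0.19, "dy": 0.03, "dz": 0.81, "wx": 0, "wy": 0, "wz": 0}

```text
time_s: 32.2
eef_pos: [570.1, -107.4, 223.7]
ee_rot: [0.005, 0.913, -0.013, 0.407]
force: [-0.9, -0.0, -0.9]
grip_width: 0.647
grip_force: 48.3
```

>>> step_arm:
  increments:
    - {"dx": 0, "dy": 0, "dz": 0, "wx": 0, "wy": 0, "wz": 0}
    - {"dx": 0, "dy": 0, "dz": 0, "wx": 0, "wy": 0, "wz": 0}

```text
time_s: 32.4
eef_pos: [569.1, -107.5, 223.7]
ee_rot: [0.005, 0.914, -0.015, 0.406]
force: [-0.1, 0.3, -1.0]
grip_width: 0.646
grip_force: 48.1
```

```bash
python3 - <<'E'
from h import *
s=log(); p=np.array(s['eef_pos']); a=np.radians(48.1); go((569.2,-107.3,200),frame(-.03,a)); print(rot(s['ee_rot']).round(3).tolist())
ctr=p+[16,-.5,-49.1]; out=[]
for n in('top','scene'):
    c=cap(n); z=6; u,v=proj(c,(585.6,-100,110))[0]; M=np.float32([[z,0,195-z*u],[0,z,295-z*v]]); im=cv2.warpAffine(c['frame'],M,(390,590),flags=2)
    f=lambda X:np.int32((proj(c,X)-[u,v])*z+[195,295])
    cv2.polylines(im,[cv2.convexHull(f(box(ctr[0],ctr[1],-.03,(36,56,155),ctr[2]-77.5)))],1,(0,255,0),1)
    b=box(585.6,-106.8,-.03,(42,62,0),75)[::2][[0,1,3,2]]; cv2.polylines(im,[f(b)],1,(0,255,255),1)
    cv2.polylines(im,[cv2.convexHull(f(box(587.7,-36.8,-.03,(70,230,75))))],1,(255,255,0),1)
    out.append(im)
cv2.imwrite('pics/i.png',np.hstack(out))
E
```

```text
32.4 [-0.539  0.197  1.964  1.076  0.425  0.179] [ 569.1 -107.5  223.7] F [-0.1  0.3 -1. ] w 0.646 g 48.1
rot [-0.01  0.02 -0.02] 1 [-0.01   0.025 -0.022] | trans [-0.7  -0.01  0.64] 1 [-0.703 -0.009  0.637]
[[0.669, -0.031, 0.742], [-0.022, -1.0, -0.021], [0.743, -0.002, -0.67]]
```

View pics/i.png

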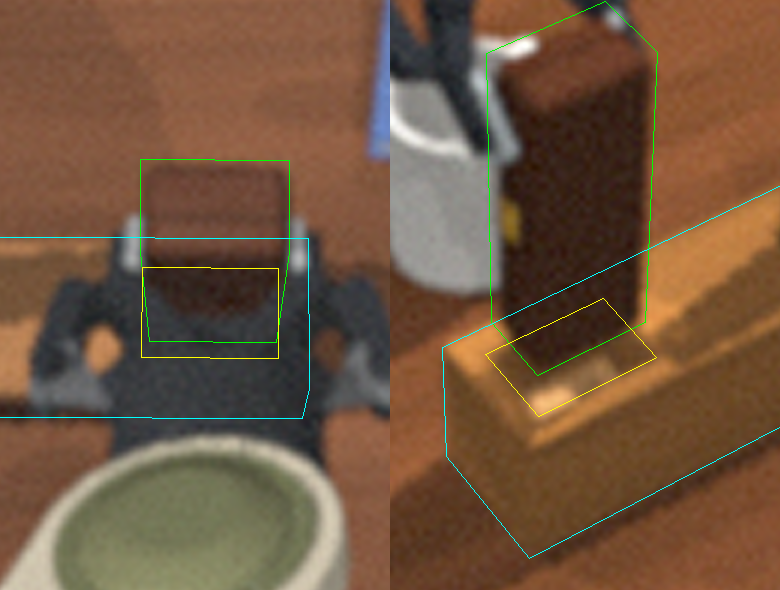

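>>> step_arm:
  increments:
    - {"dx": -0.29, "dy": -0.03, "dz": 0.27, "wx": 0, "wy": 0.02, "wz": -0.02}
    - {"dx": -0.3, "dy": -0.02, "dz": 0.26, "wx": 0, "wy": 0, "wz": 0}
    - {"dx": 0, "dy": 0, "dz": 0, "wx": 0, "wy": 0, "wz": 0}
    - {"dx": 0, "dy": 0, "dz": 0, "wx": 0, "wy": 0, "wz": 0}

```text
time_s: 32.9
eef_pos: [569.1, -107.0, 204.4]
ee_rot: [0.006, 0.913, -0.015, 0.408]
force: [0.3, -0.6, 0.0]
grip_width: 0.647
grip_force: 48.1
```

>>> step_arm:
  increments:
    - {"dx": -0.06, "dy": 0, "dz": 0.05, "wx": 0, "wy": 0, "wz": 0}
    - {"dx": -0.06, "dy": 0, "dz": 0.05, "wx": 0, "wy": 0, "wz": 0}
    - {"dx": 0, "dy": 0, "dz": 0, "wx": 0, "wy": 0, "wz": 0}

```text
time_s: 33.2
eef_pos: [568.9, -107.0, 199.7]
ee_rot: [0.006, 0.913, -0.015, 0.407]
force: [0.3, -0.8, -1.1]
grip_width: 0.646
grip_force: 48.1
```

>>> step_arm:
  increments:
    - {"dx": -0.06, "dy": 0, "dz": 0.05, "wx": 0, "wy": 0, "wz": 0}
    - {"dx": -0.06, "dy": 0, "dz": 0.06, "wx": 0, "wy": 0, "wz": 0}
    - {"dx": 0, "dy": 0, "dz": 0, "wx": 0, "wy": 0, "wz": 0}

```text
time_s: 33.5
eef_pos: [569.0, -106.9, 195.3]
ee_rot: [0.006, 0.913, -0.015, 0.407]
force: [-1.1, -0.2, -0.8]
grip_width: 0.647
grip_force: 48.1
```

>>> step_arm:
  increments:
    - {"dx": -0.1, "dy": -0.01, "dz": 0.09, "wx": 0, "wy": 0, "wz": 0}
    - {"dx": -0.1, "dy": -0.01, "dz": 0.1, "wx": 0, "wy": 0, "wz": 0}
    - {"dx": 0, "dy": 0, "dz": 0, "wx": 0, "wy": 0, "wz": 0}

```text
time_s: 33.8
eef_pos: [569.1, -106.3, 188.1]
ee_rot: [0.005, 0.913, -0.016, 0.407]
force: [0.3, 0.1, -0.9]
grip_width: 0.645
grip_force: 48.1
```

>>> step_arm:
  increments:
    - {"dx": -0.1, "dy": 0, "dz": 0.09, "wx": 0, "wy": 0, "wz": 0}
    - {"dx": -0.1, "dy": 0, "dz": 0.1, "wx": 0, "wy": 0, "wz": 0}
    - {"dx": 0, "dy": 0, "dz": 0, "wx": 0, "wy": 0, "wz": 0}

```text
time_s: 34.1
eef_pos: [569.3, -106.4, 181.2]
ee_rot: [0.006, 0.913, -0.016, 0.407]
force: [0.9, -0.8, -0.5]
grip_width: 0.647
grip_force: 48.1
```

>>> step_arm:
  increments:
    - {"dx": -0.1, "dy": 0, "dz": 0.09, "wx": 0, "wy": 0, "wz": 0}
    - {"dx": -0.08, "dy": 0, "dz": 0.07, "wx": 0, "wy": 0, "wz": 0}
    - {"dx": 0, "dy": 0, "dz": 0, "wx": 0, "wy": 0, "wz": 0}

```text
time_s: 34.4
eef_pos: [569.3, -106.4, 175.4]
ee_rot: [0.006, 0.913, -0.016, 0.407]
force: [-0.1, 0.8, -1.1]
grip_width: 0.649
grip_force: 48.1
```

>>> step_arm:
  increments:
    - {"dx": -0.06, "dy": 0, "dz": 0.05, "wx": 0, "wy": 0, "wz": 0}
    - {"dx": -0.06, "dy": 0, "dz": 0.05, "wx": 0, "wy": 0, "wz": 0}
    - {"dx": 0, "dy": 0, "dz": 0, "wx": 0, "wy": 0, "wz": 0}

```text
time_s: 34.7
eef_pos: [569.2, -106.4, 171.7]
ee_rot: [0.006, 0.913, -0.015, 0.407]
force: [-1.3, -0.2, -0.2]
grip_width: 0.647
grip_force: 48.1
```

>>> step_arm:
  increments:
    - {"dx": -0.03, "dy": 0, "dz": 0.03, "wx": 0, "wy": 0, "wz": 0}
    - {"dx": -0.03, "dy": 0, "dz": 0.03, "wx": 0, "wy": 0, "wz": 0}
    - {"dx": 0, "dy": 0, "dz": 0, "wx": 0, "wy": 0, "wz": 0}

```text
time_s: 35.0
eef_pos: [569.4, -106.4, 169.7]
ee_rot: [0.006, 0.913, -0.015, 0.407]
force: [-0.1, 0.2, -1.3]
grip_width: 0.644
grip_force: 48.1
```

>>> step_arm:
  increments:
    - {"dx": -0.03, "dy": 0, "dz": 0.03, "wx": 0, "wy": 0, "wz": 0}
    - {"dx": 0, "dy": 0, "dz": 0, "wx": 0, "wy": 0, "wz": 0}

```text
time_s: 35.2
eef_pos: [569.4, -106.4, 168.7]
ee_rot: [0.006, 0.913, -0.015, 0.407]
force: [0.4, 0.1, -1.1]
grip_width: 0.644
grip_force: 48.1
```

>>> step_arm:
  increments:
    - {"dx": -0.03, "dy": 0, "dz": 0.03, "wx": 0, "wy": 0, "wz": 0}
    - {"dx": -0.03, "dy": 0, "dz": 0.03, "wx": 0, "wy": 0, "wz": 0}
    - {"dx": 0, "dy": 0, "dz": 0, "wx": 0, "wy": 0, "wz": 0}

```text
time_s: 35.5
eef_pos: [569.5, -106.4, 166.4]
ee_rot: [0.006, 0.913, -0.015, 0.407]
force: [-0.1, -0.3, -1.4]
grip_width: 0.65
grip_force: 48.1
```

>>> step_arm:
  increments:
    - {"dx": -0.04, "dy": 0, "dz": 0.03, "wx": 0, "wy": 0, "wz": 0}
    - {"dx": -0.03, "dy": 0, "dz": 0.02, "wx": 0, "wy": 0, "wz": 0}
    - {"dx": 0, "dy": 0, "dz": 0, "wx": 0, "wy": 0, "wz": 0}

```text
time_s: 35.8
eef_pos: [569.2, -106.4, 164.3]
ee_rot: [0.006, 0.913, -0.015, 0.407]
force: [0.1, -0.7, -0.9]
grip_width: 0.648
grip_force: 48.1
```

>>> step_arm:
  increments:
    - {"dx": -0.03, "dy": 0, "dz": 0.03, "wx": 0, "wy": 0, "wz": 0}
    - {"dx": -0.03, "dy": 0, "dz": 0.03, "wx": 0, "wy": 0, "wz": 0}
    - {"dx": 0, "dy": 0, "dz": 0, "wx": 0, "wy": 0, "wz": 0}

```text
time_s: 36.1
eef_pos: [570.0, -106.5, 163.7]
ee_rot: [0.006, 0.913, -0.015, 0.409]
force: [-5.5, 0.9, 10.4]
grip_width: 0.645
grip_force: 49.6
```

>>> step_arm:
  increments:
    - {"dx": 0.03, "dy": 0, "dz": -0.03, "wx": 0, "wy": 0, "wz": 0}
    - {"dx": 0, "dy": 0, "dz": 0, "wx": 0, "wy": 0, "wz": 0}

```text
time_s: 36.3
eef_pos: [569.5, -106.5, 163.7]
ee_rot: [0.006, 0.913, -0.015, 0.408]
force: [0.4, -0.1, 1.8]
grip_width: 0.647
grip_force: 48.4
```

>>> step_arm:
  increments:
    - {"dx": 0, "dy": 0, "dz": 0, "wx": 0, "wy": 0, "wz": 0}
    - {"dx": 0, "dy": 0, "dz": 0, "wx": 0, "wy": 0, "wz": 0}
    - {"dx": 0, "dy": 0, "dz": 0, "wx": 0, "wy": 0, "wz": 0}
    - {"dx": 0, "dy": 0, "dz": 0, "wx": 0, "wy": 0, "wz": 0}
  fingers: 85

```text
time_s: 36.7
eef_pos: [569.3, -106.4, 163.3]
ee_rot: [0.006, 0.913, -0.015, 0.407]
force: [-0.1, 0.0, -0.1]
grip_width: 0.996
grip_force: 0.0
```

>>> step_arm:
  increments:
    - {"dx": 0, "dy": 0, "dz": -0.3, "wx": 0, "wy": 0, "wz": 0}
    - {"dx": 0, "dy": 0, "dz": -0.6, "wx": 0, "wy": 0, "wz": 0}
    - {"dx": 0, "dy": 0, "dz": -0.8, "wx": 0, "wy": 0, "wz": 0}
    - {"dx": 0, "dy": 0, "dz": -0.8, "wx": 0, "wy": 0, "wz": 0}
    - {"dx": 0, "dy": 0, "dz": -0.8, "wx": 0, "wy": 0, "wz": 0}

```text
time_s: 37.2
eef_pos: [507.0, -104.4, 219.2]
ee_rot: [0.006, 0.913, -0.015, 0.407]
force: [-0.5, 0.2, 0.2]
grip_width: 0.997
grip_force: 0.0
```

>>> step_arm:
  increments:
    - {"dx": 0.7, "dy": 0, "dz": -0.6, "wx": 0, "wy": 0, "wz": 0}
    - {"dx": 0.7, "dy": 0, "dz": -0.6, "wx": 0, "wy": 0, "wz": 0}
    - {"dx": 0, "dy": 0, "dz": 0, "wx": 0, "wy": 0, "wz": 0}

```text
time_s: 37.5
eef_pos: [509.4, -105.1, 268.0]
ee_rot: [0.007, 0.912, -0.015, 0.409]
force: [-1.1, 0.5, 0.2]
grip_width: 0.997
grip_force: 0.0
```

```bash
python3 - <<'E'
from h import *
log(); out=[]
for n in('top','scene'):
    c=cap(n); z=5; u,v=proj(c,(585,-36,90))[0]; M=np.float32([[z,0,200-z*u],[0,z,300-z*v]]) if n=='top' else np.float32([[4,0,200-4*u],[0,4,320-4*v]])
    out.append(cv2.warpAffine(c['frame'],M,(400,590),flags=2))
    for l in('mug','candle','book','remote','glasses_case'): print(n,l,[np.round(w(c,d['point'])).tolist() for d in eyes.landmark_of(n,l) if d['p']>.4])
cv2.imwrite('pics/j.png',np.hstack(out))
E
```

```text
37.5 [-0.623 -0.004  2.058  0.944  0.538  0.281] [ 509.4 -105.1  268. ] F [-1.1  0.5  0.2] w 0.997 g 0.0
top mug [[430.0, -63.0, -3.0]]
top candle [[690.0, 288.0, -4.0]]
top book [[723.0, -271.0, -6.0]]
top remote [[620.0, -483.0, 13.0], [588.0, 36.0, 106.0], [344.0, -534.0, 18.0]]
top glasses_case [[588.0, -103.0, 108.0]]
scene mug [[429.0, -62.0, -0.0]]
scene candle [[693.0, 284.0, 1.0], [587.0, -104.0, 112.0]]
scene book [[718.0, -270.0, -4.0]]
scene remote [[618.0, -479.0, 10.0], [346.0, -535.0, 16.0]]
scene glasses_case [[585.0, -100.0, 116.0]]
```

View pics/j.png

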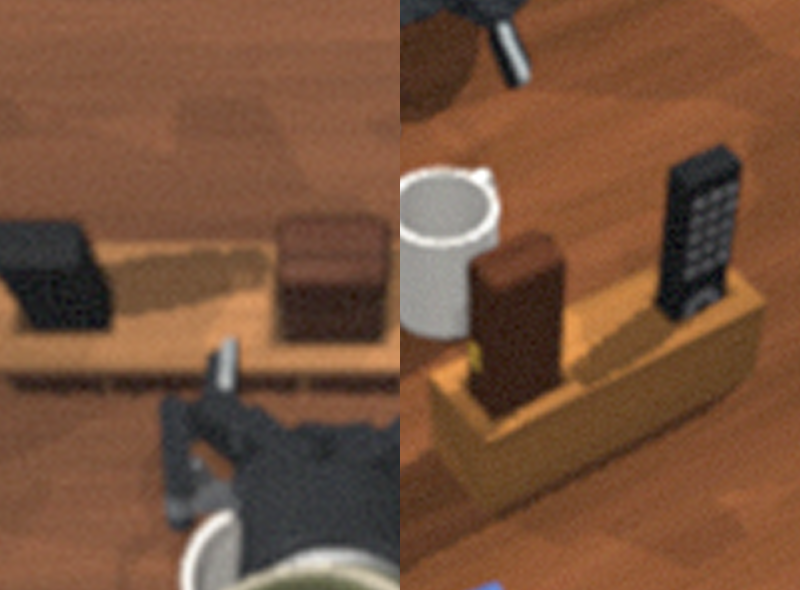

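Both pieces stand upright in their openings, the robot is clear of everything, and the mug, candle jar and book have not moved.

```bash
python3 -c "
from rig import finish_job
print(finish_job())"
```

```text
the job is handed in; nothing more can be done
None
```

The small black remote now stands upright in the narrow opening and the glasses case in the wide one, each lowered until the wrist felt its cork floor and then released; the mug, candle jar and book show no movement in the final pictures, and the job was handed in at about 38 s.

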